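# Kit the antenna installer's shadow-foam case

### The job

Open the carry case until its lid rests back on its stop, and leave it open. Then lay every loose bracket or spanner from the bench fully home in the cut-out of its own outline in the case; if a part's cut-out is not in the case (its insert is the spare one lying outside on the rubber mat), put that part in the cardboard returns box instead. Leave the pliers, meter and jar where they are.

Things in the scene. Friction and masses are not known exactly. Their poses are not given: they have to be found in the camera images.
- case: Low grey carry case, fixed: 300 (its x) x 122 (its y) x 46 tall, walls 5, floor 3. Origin: centre of its underside at bench level. Four foam inserts lie side by side along its x axis inside. A 3 mm rubber mat outside, beyond its +x end (centre 196 mm from the origin), carries the fifth, spare insert.
- lid (a joint): Angle of the case lid, rad: 0 closed, 1.85 fully open on its stop. The lid (300 x 122 x 7, 0.3 kg) turns about the case's -y top edge, its +y edge rising; it swings freely and falls shut from below about 1.5 rad, and back onto its stop beyond about 1.6.
- lid_bar (a point): Middle of the lid's carrying bar: a round bar of 10 mm diameter, 100 long, parallel to the case's x axis, held by a strut at each end 55 mm out from the lid's +y edge, in the plane of the lid. Lid shut, it is 50 mm above the bench, 50 mm clear of the case's front wall, and can be pinched from above.
- lid_hinge (a point): Middle of the lid's hinge axis (parallel to the case's x), 46.5 mm above the bench; the bar is 177 mm from it.
- bin: Open cardboard returns box, fixed: 150 x 150 x 40 tall, walls and floor 4. Origin: centre of its underside.
- angle: Aluminium L-shaped bracket: shank y -38..50, one foot on the +x side at the -y end (x 7..29, y -38..-24). 12 thick, 0.15 kg, shank 14 wide along its y axis (x -7..7), sizes in mm. Lies flat on the bench; origin on the underside on the shank's axis, near the centre of mass, z up. Maybe absent.
- tee: Aluminium T-shaped bracket: shank y -47..33, crossbar at the +y end (x -27..27, y 19..33). 12 thick, 0.15 kg, shank 14 wide along its y axis (x -7..7), sizes in mm. Lies flat on the bench; origin on the underside on the shank's axis, near the centre of mass, z up. Maybe absent.
- zed: Aluminium Z-shaped bracket: shank y -40..40, a foot on the +x side at the +y end (x 7..27, y 26..40) and one on the -x side at the -y end (x -27..-7, y -40..-26); a half turn maps it onto itself. 12 thick, 0.15 kg, shank 14 wide along its y axis (x -7..7), sizes in mm. Lies flat on the bench; origin on the underside on the shank's axis, near the centre of mass, z up. Maybe absent.
- cee: Aluminium C-shaped bracket: shank y -38..38, two feet on the +x side (x 7..27), at y 24..38 and y -38..-24. 12 thick, 0.15 kg, shank 14 wide along its y axis (x -7..7), sizes in mm. Lies flat on the bench; origin on the underside on the shank's axis, near the centre of mass, z up. Maybe absent.
- spanner: Steel stubby spanner: shank y -46..46, open jaw 38 wide at the +y end (y 22..46), ring end 28 wide at the -y end (y -46..-28). 12 thick, 0.15 kg, shank 14 wide along its y axis (x -7..7), sizes in mm. Lies flat on the bench; origin on the underside on the shank's axis, near the centre of mass, z up. Maybe absent.
- insert_angle: Black foam insert 72 (x) x 110 (y) x 18 tall, with a 14 deep cut-out in the outline of the angle, 2 mm larger all round, and an equally deep 40 wide finger channel right across along x. Origin: centre of its underside, 3 mm above the bench. Home: the part's origin over this one, axes along its axes, underside 4 mm above it. Four inserts are in the case (places vary), one outside on the mat.
- insert_tee: Black foam insert 72 (x) x 110 (y) x 18 tall, with a 14 deep cut-out in the outline of the tee, 2 mm larger all round, and an equally deep 40 wide finger channel right across along x. Origin: centre of its underside, 3 mm above the bench. Home: the part's origin over this one, axes along its axes, underside 4 mm above it. Four inserts are in the case (places vary), one outside on the mat.
- insert_zed: Black foam insert 72 (x) x 110 (y) x 18 tall, with a 14 deep cut-out in the outline of the zed, 2 mm larger all round, and an equally deep 40 wide finger channel right across along x. Origin: centre of its underside, 3 mm above the bench. Home: the part's origin over this one, axes along its axes, underside 4 mm above it. Four inserts are in the case (places vary), one outside on the mat.
- insert_cee: Black foam insert 72 (x) x 110 (y) x 18 tall, with a 14 deep cut-out in the outline of the cee, 2 mm larger all round, and an equally deep 40 wide finger channel right across along x. Origin: centre of its underside, 3 mm above the bench. Home: the part's origin over this one, axes along its axes, underside 4 mm above it. Four inserts are in the case (places vary), one outside on the mat.
- insert_spanner: Black foam insert 72 (x) x 110 (y) x 18 tall, with a 14 deep cut-out in the outline of the spanner, 2 mm larger all round, and an equally deep 40 wide finger channel right across along x. Origin: centre of its underside, 3 mm above the bench. Home: the part's origin over this one, axes along its axes, underside 4 mm above it. Four inserts are in the case (places vary), one outside on the mat.
- crimper: Crimping pliers with red grips, about 190 mm long: a bystander, leave it alone. Origin: underside.
- meter: Yellow handheld meter, 140 x 75 x 35: a bystander, leave it alone. Origin: underside.
- sealant: White sealant jar, 55 tall: a bystander, leave it alone. Origin: underside.
Things that resemble listed ones, but are neither listed nor needed, are in the scene too. Leave any green or purple look-alike of the cee alone.

How it is judged:
By the outcome, as a careful person would: the job done as asked, in the order asked, and still so for the second after the job is handed in, with the robot touching nothing.
Of angle, tee, zed, cee, spanner only 4 to 5 are there at a start; the rules pass over those that are not, and their reading is None.
At some moment in a run one of angle, tee, zed, cee, spanner may be knocked a few centimetres aside while the robot is not near it.
Once in a run the grip may slacken for a moment while it holds something.
It also fails if it takes over 208 s, if anything falls off the work surface, if the arm or the gripper's body presses on something with over 40 N, if the wrist force passes 120 N, or if a joint passes its speed limit or range.

### The arm

A 6-joint arm with a two-finger parallel gripper is mounted at the origin on the work surface. World frame = base frame: x ahead of the robot, y to its left, z up, the work surface at z = 0. Lengths are in mm, angles in degrees, forces in N, time in s.
With the tool pointing down it reaches from about 300 to 850 mm from the base axis. Payload 4.2 kg.
Tool frame: the origin (TCP) lies at the very end of the fingers, on their centre line; the grasp point (between the pads) lies 19 mm behind it; z points along the fingers, y is the line along which they close (so a half turn about z gives the same grasp; the last joint's range is limited). The gripper opens to 91 mm and grips with 3 to 60 N. Pads are 32 mm wide; open, the fingers measure 118 mm over their backs; the gripper's body (76 mm by 178 mm) begins 60 mm behind the grasp point.
Start: joints at [71.047, 18.312, 89.639, -0, 72.044, -1.146], TCP at [175.85, 547.47, 186.076] pointing down, gripper open.
Joint ranges: [-177.97, 177.97], [-48.28, 115.42], [12.27, 149.76], [-77.06, 257.06], [2.81, 150.46], [-146.56, 146.56]. Speed limits (degrees/s): [147.25, 147.25, 180, 180, 180, 180].

### API

Orientations are given as [roll, pitch, yaw] about the fixed x, y, z axes, in that order (R = Rz(yaw) Ry(pitch) Rx(roll)).
In Python, from workcell import * gives the robot as it stands.
- The arm moves only by the tool move_arm, never from a script. Its argument "motion" is a list of rows, each a list of 3 entries, a list of its own where there are three numbers: the finger opening in mm, from 0 to 91.2, then the shift along the world's x, y, z in units of 25 mm (1.0 is 25 mm), then the turn, a rotation vector about the world's x, y, z in units of 4 degrees (1.0 is 4 degrees). In form: [[grip, [x, y, z], [ax, ay, az]], ...]. A call has 1 to 20 rows; each row shifts and turns the commanded pose from where the row before left it; what a row does not reach is not made up. A row lasts 1/12 s, in which the tool goes at most 41.7 mm and 7.16 degrees, less where a joint would pass 70% of its speed; a pose out of reach is approached as far as the arm can. A call with a number of a shift or a turn outside -1 to 1 is refused whole. A call with a gripper value outside its range is refused whole. The fingers move at their own pace and stop on an object; "grip_force" is the grip in N (left out, the last holds). Time passes only in rows, so rows that do not move let the fingers close. It gives the time, the measured TCP pose, the force, the opening and the grip force at its end, in the units of the state.
- state(): the state, without advancing time (a new reading comes with each control period).
- grab_frame(name): name is "scene" or "top" or "wrist"; returns the picture (420x560x3 uint8, blue, green, red); there is no depth.
- camera_info(name): a dict with "fx", "fy", "cx", "cy" (pixels), "rvec" (rotation vector, rad) and "tvec" (3), from world to camera coordinates, as OpenCV has them. Camera axes: x right, y down, z forward; pixel columns grow to the right and rows downward; lengths in mm; the calibration is good to about 2 mm. A picture is of the moment at which its call begins: read the wrist's pose just before it. camera_info takes no time and is no camera call; for the wrist camera it gives the pose at the moment of the call.
- job_done(): hands the job in; it is judged then, once.
The state is a dict: "time_s": time; "qpos": joint angles; "qvel": joint speeds; "effort": joint torques, N m; "ee_pos": TCP position; "ee_rot": TCP orientation; "force": force on the tool from outside, world axes, zero at the start; "torque": the same for the moment, N m; "gripper_width": finger opening in mm; "gripper_force": force on a finger pad.
Only numpy, scipy, OpenCV 4.12 (cv2) and the standard library are available. Lean on these libraries where they do the work, as an engineer would, in place of code of your own. Each camera call takes 0.05 s, during which the arm holds its last target. There are 200 camera calls.

## Working session

There is one attempt and no reset: what is moved stays moved. The work goes in short steps, Python scripts to look and compute and a tool call to move; the robot and the scene stay as the last step left them, time stands still between calls to the robot, and variables do not carry over. Pictures are saved under pics/ and viewed, at most 14 in all, crops included, and the job is handed in when it is done.

Besides the shell and the picture viewer there is one more tool, called after "Request:" by a JSON object that holds its "name" and its "arguments". move_arm: Moves the arm, as the interface text tells. Shifts and turns lie within -1 to 1; 1 stands for 25 mm of shift or 4 degrees of turn. Its arguments: {"type":"object","properties":{"motion":{"type":"array","items":{"type":"array"}},"grip_force":{"type":"number"}},"required":["motion"]}

```bash
ls; mkdir -p pics; python3 - <<'E'
from workcell import *
import cv2
print(state())
for n in ("scene","top","wrist"):
    cv2.imwrite(f"pics/{n}0.png",grab_frame(n)); print(n,camera_info(n))
E
```

```text
pics
{'time_s': 0.0, 'qpos': array([ 7.10461691e+01,  1.83519120e+01,  8.97055056e+01, -1.14423466e-03,
        7.20419071e+01, -1.14651494e+00]), 'qvel': array([ 0.04609207,  0.11853241,  0.12392425,  0.08892021, -0.00629128,
       -0.01615489]), 'effort': array([-1.43263063e-03, -4.12447464e+01, -2.31971169e+01,  7.27051869e-02,
        4.56538657e-02, -1.50828432e-04]), 'ee_pos': array([175.68229568, 546.94162571, 185.22368884]), 'ee_rot': array([-1.79900673e+02, -8.99741169e-04,  1.62193037e+02]), 'force': array([0.05727489, 0.87356472, 0.03241866]), 'torque': array([-0.01074517,  0.01418872, -0.03814788]), 'gripper_force': 0.0, 'gripper_width': 91.65609511216664}
scene {'fx': 414.526010934616, 'fy': 414.526010934616, 'cx': 286.38808259405226, 'cy': 210.2420532760384, 'rvec': array([ 2.32360207,  1.09759709, -0.325493  ]), 'tvec': array([-342.57591256, -319.10983832, 1413.75604106])}
top {'fx': 406.3857550757264, 'fy': 406.3857550757264, 'cx': 281.97136477467467, 'cy': 206.63046692423288, 'rvec': array([ 2.13351028, -2.1933684 ,  0.14721485]), 'tvec': array([  -5.66639857,  546.95642648, 1074.8963192 ])}
wrist {'fx': 353.33020618143235, 'fy': 353.33020618143235, 'cx': 281.0002036974031, 'cy': 207.00068823846317, 'rvec': array([-2.34212731, -1.70857897, -0.24571195]), 'tvec': array([-574.63945982,  -32.12925924,  390.30025803])}
```

```bash
python3 - <<'E'
import cv2
cv2.imwrite("pics/top0b.png",cv2.resize(cv2.imread("pics/top0.png"),(800,600),interpolation=cv2.INTER_CUBIC))
cv2.imwrite("pics/scene0b.png",cv2.resize(cv2.imread("pics/scene0.png"),(800,600),interpolation=cv2.INTER_CUBIC))
E
```

```text
(no output)
```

View pics/top0b.png

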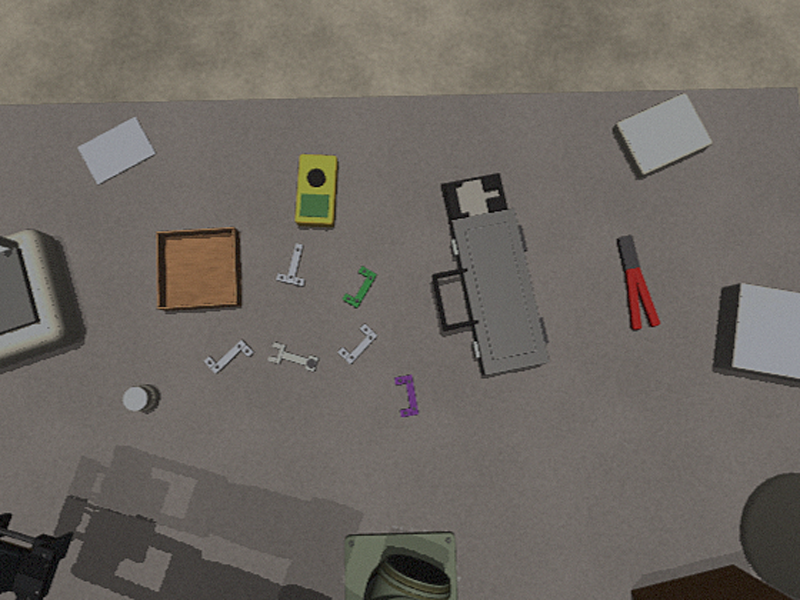

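View pics/scene0b.png

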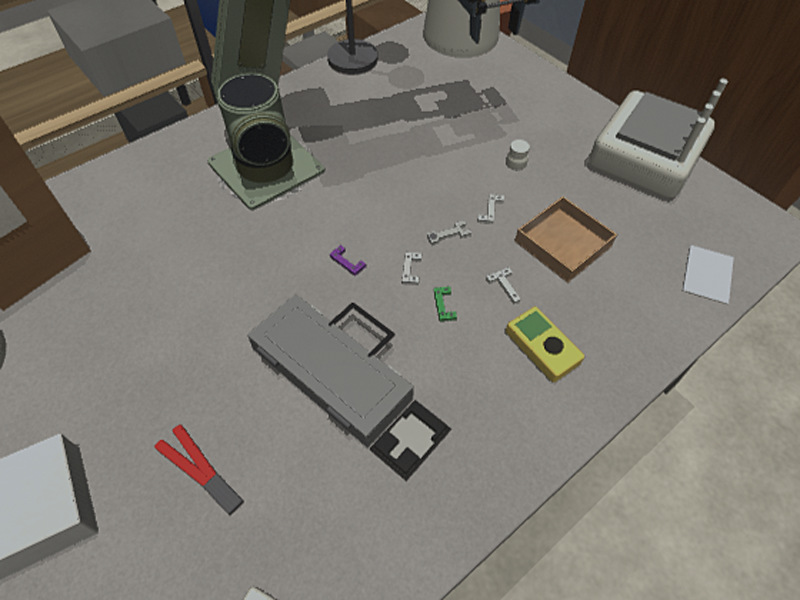

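Top view (800x600): case with lid at (505,290) with bar at (437,302), and the spare insert at (475,197). Pale parts: tee (292,267), zed-like (229,356), spanner (294,356), cee-like (358,344). Look-alikes: green (360,287) and purple (408,396) cees. Meter (317,190), jar (138,398) and pliers (637,285) are bystanders. Next I'll measure and check the choices in one crop.

```bash
cat > h.py <<'E'
from workcell import *
import cv2, numpy as np
def cast(info,px,z):
    R=cv2.Rodrigues(info["rvec"])[0]; t=info["tvec"]
    px=np.atleast_2d(np.asarray(px,float))
    d=np.c_[(px[:,0]-info["cx"])/info["fx"],(px[:,1]-info["cy"])/info["fy"],np.ones(len(px))]@R
    o=-R.T@t
    return o+d*((z-o[2])/d[:,2])[:,None]
def proj(info,P):
    K=np.array([[info["fx"],0,info["cx"]],[0,info["fy"],info["cy"]],[0,0,1]])
    return cv2.projectPoints(np.atleast_2d(np.asarray(P,float)),info["rvec"],info["tvec"],K,None)[0].reshape(-1,2)
E
python3 - <<'E'
from h import *
im=cv2.imread("pics/top0.png"); I=camera_info("top")
g=cv2.cvtColor(im,cv2.COLOR_BGR2HSV)
m=((g[...,2]>150)&(g[...,1]<50)).astype(np.uint8)
n,l,s,c=cv2.connectedComponentsWithStats(m)
for i in range(1,n):
    if 60<s[i,4]<1500:
        cs,_=cv2.findContours((l==i).astype(np.uint8),0,1)
        P=cast(I,cs[0].reshape(-1,2),12)[:,:2].astype(np.float32)
        print(s[i],(c[i]*1.43).round(),cast(I,c[i],12).round(),[np.round(x,1) for x in cv2.minAreaRect(P)])
# lid corners & bar from 800-px positions
k=1.4286
for nm,p,z in [("lidTL",(454,219),53),("lidTR",(514,209),53),("lidBR",(549,361),53),("lidBL",(483,375),53),("barT",(434,277),50),("barB",(442,330),50),("ins TL",(441,185),21),("ins TR",(501,174),21),
 ("binTL",(157,230),40),("binTR",(239,228),40),("binBR",(240,309),40),("binBL",(158,308),40)]:
    print(nm,cast(I,np.array(p)/k,z).round(1))
a=cv2.resize(im[110:165,300:365],None,fx=6,fy=6,interpolation=3)
b=cv2.resize(im[160:300,130:300],None,fx=2.3,fy=2.3,interpolation=3)
H=max(a.shape[0],b.shape[0]); o=np.zeros((H,a.shape[1]+b.shape[1],3),np.uint8); o[:a.shape[0],:a.shape[1]]=a; o[:b.shape[0],a.shape[1]:]=b
cv2.imwrite("pics/c1.png",o); print(o.shape)
E
```

```text
[ 433   66   65   55 1492] [664. 133.] [[ 866. -559.   12.]] [array([ 867.4, -560.4]), array([116.7, 155.5]), np.float64(22.8)]
[  55   82   53   47 1281] [116. 150.] [[858. 544.  12.]] [array([857.8, 544.5]), array([ 86.1, 126.4]), np.float64(28.7)]
[  0 171  37  74 376] [ 30. 308.] [[545. 699.  12.]] [array([562.5, 695.1]), array([ 91.4, 206. ]), np.float64(80.8)]
[202 175   8  18  61] [294. 263.] [[619. 190.  12.]] [array([619.3, 190.4]), array([ 9.5, 49.3]), np.float64(76.6)]
[245 235  15  16  63] [361. 347.] [[451.  64.  12.]] [array([451.4,  63. ]), array([10.4, 48.4]), np.float64(45.9)]
[152 242  16  16  71] [228. 357.] [[441. 318.  12.]] [array([440.9, 318.1]), array([ 9.8, 49.2]), np.float64(44.4)]
[194 242  21  13  70] [291. 357.] [[436. 196.  12.]] [array([433.7, 195.5]), array([52.2, 31.7]), np.float64(67.8)]
[ 87 271  15  16 163] [135. 399.] [[366. 493.  12.]] [array([366.8, 493.5]), array([40.7, 37.7]), np.float64(1.5)]
lidTL [[ 688.1 -122.4   53. ]]
lidTR [[ 704.8 -238.2   53. ]]
lidBR [[ 413.9 -288.2   53. ]]
lidBL [[ 391.7 -164.4   53. ]]
barT [[577.6 -80.5  50. ]]
barB [[477.1 -91.9  50. ]]
ins TL [[ 765.9 -102.8   21. ]]
ins TR [[ 785.5 -222.9   21. ]]
binTL [[684.4 446.8  40. ]]
binTR [[684.3 290.2  40. ]]
binBR [[527.9 287.3  40. ]]
binBL [[534.  441.4  40. ]]
(330, 781, 3)
```

View pics/c1.png

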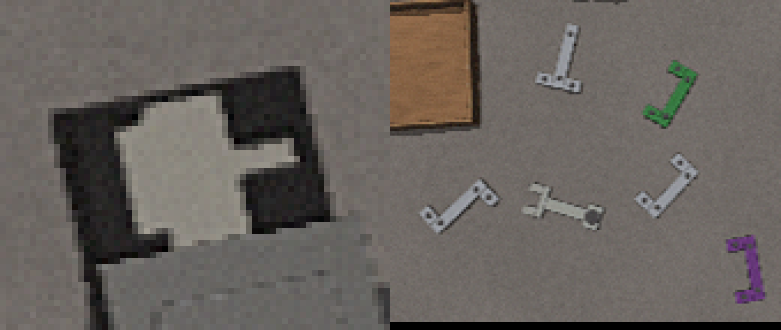

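The crop shows the tee spare insert on the mat (stem right, crossbar left), so the tee goes to the box. Zed is lower left, spanner centre, cee right. Angle is absent. Next I go above the lid bar.

Request:
{"name": "move_arm", "arguments": {"motion": [[60, [0.55, -1, 0], [0, 0, 0.95]], [60, [0.55, -1, 0], [0, 0, 0.95]], [60, [0.55, -1, 0], [0, 0, 0.95]], [60, [0.55, -1, 0], [0, 0, 0.95]], [60, [0.55, -1, 0], [0, 0, 0.95]], [60, [0.55, -1, 0], [0, 0, 0.95]], [60, [0.55, -1, 0], [0, 0, 0.95]], [60, [0.55, -1, 0], [0, 0, 0]], [60, [0.55, -1, 0], [0, 0, 0]], [60, [0.55, -1, 0], [0, 0, 0]], [60, [0.55, -1, 0], [0, 0, 0]], [60, [0.55, -1, 0], [0, 0, 0]], [60, [0.55, -1, 0], [0, 0, 0]], [60, [0.55, -1, 0], [0, 0, 0]], [60, [0.55, -1, 0], [0, 0, 0]], [60, [0.55, -1, 0], [0, 0, 0]], [60, [0.55, -1, 0], [0, 0, 0]], [60, [0.55, -1, 0], [0, 0, 0]], [60, [0.55, -1, 0], [0, 0, 0]], [60, [0.55, -1, 0], [0, 0, 0]]], "grip_force": 25}}

```text
time_s: 1.82
ee_pos: [451.1, 46.1, 185.9]
ee_rot: [180.0, -0.0, -171.2]
force: [0.7, 0.1, 0.2]
gripper_width: 60.0
gripper_force: 0.0
```

Request:
{"name": "move_arm", "arguments": {"motion": [[60, [0.53, -0.9, 0], [0, 0, 0]], [60, [0.53, -0.9, 0], [0, 0, 0]], [60, [0.53, -0.9, 0], [0, 0, 0]], [60, [0.53, -0.9, 0], [0, 0, 0]], [60, [0.53, -0.9, 0], [0, 0, 0]], [60, [0.53, -0.9, 0], [0, 0, 0]], [60, [0, 0, 0], [0, 0, 0]], [60, [0, 0, 0], [0, 0, 0]]]}}

```text
time_s: 2.48
ee_pos: [530.3, -88.3, 185.4]
ee_rot: [180.0, -0.1, -171.3]
force: [-0.0, -0.4, -0.0]
gripper_width: 60.2
gripper_force: 0.0
```

```bash
python3 - <<'E'
from h import *
s=state();I=camera_info("wrist"); im=grab_frame("wrist"); cv2.imwrite("pics/w1.png",im)
print(s["ee_pos"],s["ee_rot"],s["qpos"])
R=cv2.Rodrigues(I["rvec"])[0]; print("cam",-R.T@I["tvec"], I)
E
```

```text
[530.31409767 -88.26953292 185.39147579] [ 1.79951558e+02 -7.30533001e-02 -1.71324182e+02] [-1.06903448e+01  1.50177593e+01  9.44796079e+01  2.27712159e-02
  7.05876177e+01 -1.09373716e+02]
cam [ 451.67432655 -100.4765643   382.98217567] {'fx': 353.33020618143235, 'fy': 353.33020618143235, 'cx': 281.0002036974031, 'cy': 207.00068823846317, 'rvec': array([-1.91481906, -2.22957979, -0.32192099]), 'tvec': array([ 167.18989557, -521.83586483,  245.99888844])}
```

View pics/w1.png

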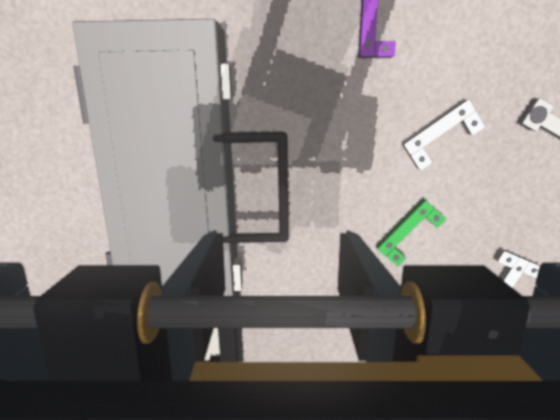

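Wrist view shows the bar from (284,137) to (284,238), lid corners at (76,22) and (216,20), and the cee at (443,134).

```bash
python3 - <<'E'
from h import *
I=camera_info("wrist")
b=cast(I,[(285,137),(284,238)],50); print(b.round(1),b.mean(0).round(1),np.degrees(np.arctan2(*(b[1]-b[0])[[1,0]])))
l=cast(I,[(76,22),(216,20),(230,245),(112,245)],53); print(l.round(1)); print(np.degrees(np.arctan2(*(l[2]-l[1])[[1,0]])))
print(proj(I,[530.3,-88.3,50]))
E
```

```text
[[480.3 -91.1  50. ]
 [579.6 -76.5  50. ]] [530.  -83.8  50. ] 8.367469125567725
[[ 412.5 -280.2   53. ]
 [ 393.  -163.7   53. ]
 [ 594.1 -129.2   53. ]
 [ 612.1 -246.4   53. ]]
9.742074946033814
[[279.80715517 189.22438561]]
```

Request:
{"name": "move_arm", "arguments": {"motion": [[60, [0, 0.14, -1], [0, 0, 0]], [60, [0, 0, -1], [0, 0, 0]], [60, [0, 0, -1], [0, 0, 0]], [60, [0, 0, -1], [0, 0, 0]], [60, [0, 0, -1], [0, 0, 0]], [60, [0, 0, -0.6], [0, 0, 0]], [60, [0, 0, -0.5], [0, 0, 0]], [0, [0, 0, 0], [0, 0, 0]], [0, [0, 0, 0], [0, 0, 0]], [0, [0, 0, 0], [0, 0, 0]], [0, [0, 0, 0], [0, 0, 0]], [0, [0, 0, 0], [0, 0, 0]]]}}

```text
time_s: 3.53
ee_pos: [531.0, -84.0, 34.7]
ee_rot: [-180.0, 0.1, -171.2]
force: [-0.1, -1.2, 0.5]
gripper_width: 30.0
gripper_force: 0.0
```

```bash
python3 - <<'E'
import numpy as np
a=np.radians(1.1+np.r_[np.arange(0,101,5),104]); u=np.array([-.151,.9885])
c=177*np.diff(np.cos(a))/25; z=177*np.diff(np.sin(a))/25
print([[0,[round(k*u[0],2),round(k*u[1],2),round(w,2)],[0,0,0]] for k,w in zip(c,z)])
E
```

```text
[[0, [np.float64(0.01), np.float64(-0.04), np.float64(0.62)], [0, 0, 0]], [0, [np.float64(0.01), np.float64(-0.09), np.float64(0.61)], [0, 0, 0]], [0, [np.float64(0.02), np.float64(-0.14), np.float64(0.6)], [0, 0, 0]], [0, [np.float64(0.03), np.float64(-0.19), np.float64(0.59)], [0, 0, 0]], [0, [np.float64(0.04), np.float64(-0.24), np.float64(0.57)], [0, 0, 0]], [0, [np.float64(0.04), np.float64(-0.29), np.float64(0.54)], [0, 0, 0]], [0, [np.float64(0.05), np.float64(-0.34), np.float64(0.51)], [0, 0, 0]], [0, [np.float64(0.06), np.float64(-0.38), np.float64(0.48)], [0, 0, 0]], [0, [np.float64(0.06), np.float64(-0.42), np.float64(0.45)], [0, 0, 0]], [0, [np.float64(0.07), np.float64(-0.46), np.float64(0.41)], [0, 0, 0]], [0, [np.float64(0.08), np.float64(-0.49), np.float64(0.37)], [0, 0, 0]], [0, [np.float64(0.08), np.float64(-0.52), np.float64(0.32)], [0, 0, 0]], [0, [np.float64(0.08), np.float64(-0.55), np.float64(0.27)], [0, 0, 0]], [0, [np.float64(0.09), np.float64(-0.57), np.float64(0.23)], [0, 0, 0]], [0, [np.float64(0.09), np.float64(-0.59), np.float64(0.17)], [0, 0, 0]], [0, [np.float64(0.09), np.float64(-0.6), np.float64(0.12)], [0, 0, 0]], [0, [np.float64(0.09), np.float64(-0.61), np.float64(0.07)], [0, 0, 0]], [0, [np.float64(0.09), np.float64(-0.61), np.float64(0.02)], [0, 0, 0]], [0, [np.float64(0.09), np.float64(-0.61), np.float64(-0.04)], [0, 0, 0]], [0, [np.float64(0.09), np.float64(-0.6), np.float64(-0.09)], [0, 0, 0]], [0, [np.float64(0.07), np.float64(-0.48), np.float64(-0.11)], [0, 0, 0]]]
```

Request:
{"name": "move_arm", "arguments": {"motion": [[0, [0, 0, 0], [0, 0, 0]], [0, [0, 0, 0], [0, 0, 0]], [0, [0, 0, 0], [0, 0, 0]], [0, [0, 0, 0], [0, 0, 0]], [0, [0, 0, 0], [0, 0, 0]], [0, [0, 0, 0], [0, 0, 0]]], "grip_force": 30}}

```text
time_s: 4.03
ee_pos: [530.3, -84.1, 33.6]
ee_rot: [180.0, -0.0, -171.2]
force: [0.3, -0.8, 0.7]
gripper_width: 0.6
gripper_force: 0.0
```

Request:
{"name": "move_arm", "arguments": {"motion": [[0, [0.01, -0.04, 0.62], [0, 0, 0]], [0, [0.01, -0.09, 0.61], [0, 0, 0]], [0, [0.02, -0.14, 0.6], [0, 0, 0]], [0, [0.03, -0.19, 0.59], [0, 0, 0]], [0, [0.04, -0.24, 0.57], [0, 0, 0]], [0, [0.04, -0.29, 0.54], [0, 0, 0]], [0, [0.05, -0.34, 0.51], [0, 0, 0]], [0, [0.06, -0.38, 0.48], [0, 0, 0]], [0, [0.06, -0.42, 0.45], [0, 0, 0]], [0, [0.07, -0.46, 0.41], [0, 0, 0]]]}}

```text
time_s: 4.87
ee_pos: [540.1, -149.1, 168.8]
ee_rot: [180.0, 0.0, -171.2]
force: [-0.3, -1.0, -0.8]
gripper_width: 0.5
gripper_force: 0.0
```

```bash
python3 - <<'E'
from h import *
a=grab_frame("wrist");b=grab_frame("scene");cv2.imwrite("pics/w2.png",np.hstack([cv2.resize(a,(400,300)),cv2.resize(b[130:350,130:420],(400,300))]))
I=camera_info("wrist"); e=state()["ee_pos"]; print(e, proj(I,e), proj(I,e+[0,0,19]))
E
```

```text
[ 541.44563741 -150.32660946  169.6670037 ] [[280.95281545 241.45489219]] [[280.88566701 254.61716937]]
```

View pics/w2.png

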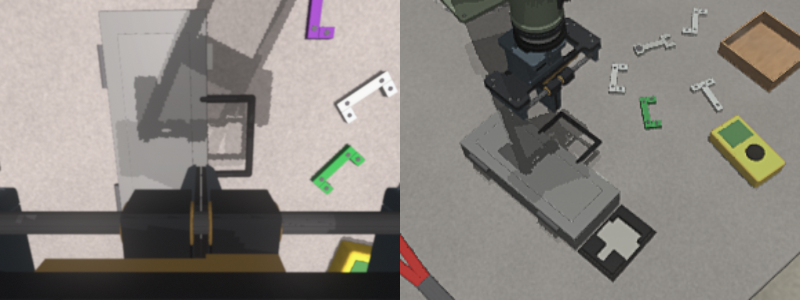

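Fingers closed on nothing and the lid is still shut; the bar is at wrist (250,137) and scene (575,130). I'll check the bar's height from two views.

```bash
python3 - <<'E'
from h import *
I=camera_info("scene"); im=cv2.imread("pics/scene0.png"); print("bar mid if z=50:",proj(I,[[530,-84,50],[530,-84,30],[480,-91,50],[580,-77,50],[480,-91,20],[580,-77,20]]).round(1))
cv2.imwrite("pics/c2.png",cv2.resize(im[200:260,225:285],None,fx=8,fy=8,interpolation=3))
s=state();print(s["ee_pos"],s["gripper_width"])
E
```

```text
bar mid if z=50: [[261.  223. ]
 [261.2 227. ]
 [247.7 212.4]
 [274.6 233.9]
 [248.4 218.5]
 [274.8 239.7]]
[ 541.44563741 -150.32660946  169.6670037 ] 0.059429776375087
```

View pics/c2.png

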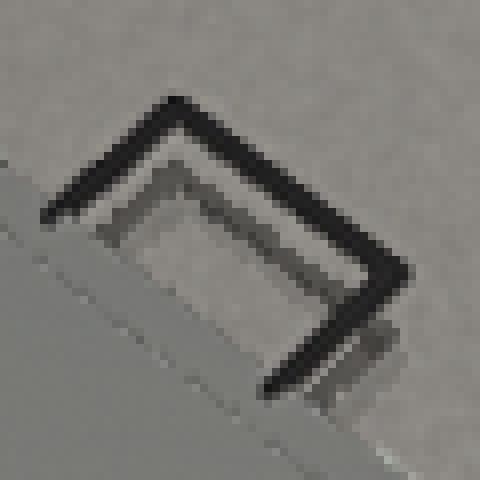

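The bar corners at scene (247,213) and (275,234) agree with z=50 at (530,-84). I'll retry with the grasp centred on the bar and check before closing.

Request:
{"name": "move_arm", "arguments": {"motion": [[50, [-0.22, 1, 0], [0, 0, 0]], [50, [-0.22, 1, 0], [0, 0, 0]], [50, [0, 0.64, -0.5], [0, 0, 0]], [50, [0, 0, -1], [0, 0, 0]], [50, [0, 0, -1], [0, 0, 0]], [50, [0, 0, -0.5], [0, 0, 0]], [50, [0, 0, 0], [0, 0, 0]], [50, [0, 0, 0], [0, 0, 0]], [50, [0, 0, -1], [0, 0, 0]], [50, [0, 0, -1], [0, 0, 0]], [50, [0, 0, -0.5], [0, 0, 0]], [50, [0, 0, 0], [0, 0, 0]]]}}

```text
time_s: 5.97
ee_pos: [527.7, -82.4, 29.0]
ee_rot: [179.9, -0.2, -171.2]
force: [-1.0, -0.1, -0.1]
gripper_width: 49.9
gripper_force: 0.0
```

```bash
python3 - <<'E'
from h import *
a=grab_frame("wrist");b=grab_frame("scene");cv2.imwrite("pics/w3.png",np.hstack([cv2.resize(a,(400,300)),cv2.resize(b[150:280,180:350],(400,300))]))
s=state();print(s["ee_pos"],s["gripper_width"])
E
```

```text
[529.96303342 -82.87030511  31.52456367] 50.06862059025485
```

View pics/w3.png

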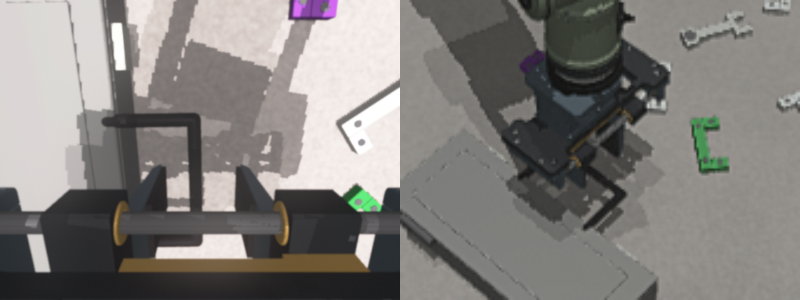

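The fingers straddle the bar, which is at wrist-crop (195,165) between tips at (153,185) and (247,185). Closing.

Request:
{"name": "move_arm", "arguments": {"motion": [[0, [0, 0, 0], [0, 0, 0]], [0, [0, 0, 0], [0, 0, 0]], [0, [0, 0, 0], [0, 0, 0]], [0, [0, 0, 0], [0, 0, 0]], [0, [0, 0, 0], [0, 0, 0]], [0, [0, 0, 0], [0, 0, 0]], [0, [0, 0, 0], [0, 0, 0]], [0, [0, 0, 0], [0, 0, 0]]]}}

```text
time_s: 6.73
ee_pos: [529.1, -82.8, 30.6]
ee_rot: [180.0, 0.0, -171.2]
force: [0.1, 0.7, -0.7]
gripper_width: 1.0
gripper_force: 0.0
```

Request:
{"name": "move_arm", "arguments": {"motion": [[0, [0, 0, 0], [0, 0, 0]], [0, [0, 0, 0], [0, 0, 0]]]}}

```text
time_s: 6.9
ee_pos: [529.1, -82.8, 30.5]
ee_rot: [180.0, -0.0, -171.2]
force: [-0.5, -1.0, -0.7]
gripper_width: 0.2
gripper_force: 0.0
```

```bash
python3 - <<'E'
from h import *
a=grab_frame("wrist");b=grab_frame("scene");cv2.imwrite("pics/w4.png",np.hstack([cv2.resize(a,(400,300)),cv2.resize(b[150:280,180:350],(400,300))]))
s=state();print(s)
E
```

```text
{'time_s': 7.0, 'qpos': array([-1.01274311e+01,  2.33284156e+01,  1.07100967e+02,  6.04017026e-03,
        4.95754693e+01, -1.08923875e+02]), 'qvel': array([ 0.06942774,  0.07515295, -0.05267354, -0.00885099, -0.02057676,
       -0.06213102]), 'effort': array([-1.00908335e-03, -4.06521928e+01, -1.79425853e+01, -4.50840744e-02,
        6.24847412e-02, -2.73386370e-06]), 'ee_pos': array([529.08816414, -82.79466875,  30.54720794]), 'ee_rot': array([ 1.79994077e+02, -3.09866859e-03, -1.71207473e+02]), 'force': array([-0.56363695, -0.42368578,  0.34090404]), 'torque': array([0.03979502, 0.02178478, 0.01287528]), 'gripper_force': 0.0, 'gripper_width': 0.5068321402749553}
```

View pics/w4.png

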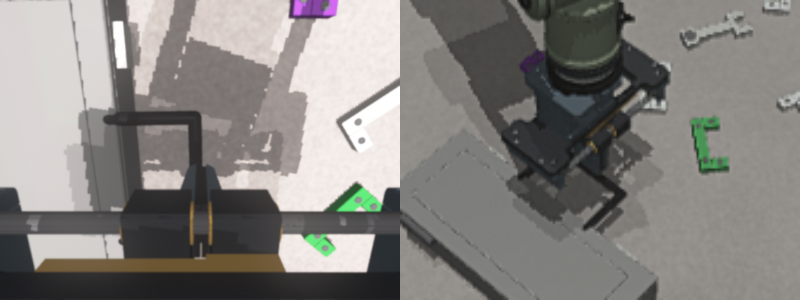

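Request:
{"name": "move_arm", "arguments": {"motion": [[0, [0, -0.02, 0.4], [0, 0, 0]], [0, [0.01, -0.04, 0.4], [0, 0, 0]], [0, [0.01, -0.05, 0.4], [0, 0, 0]], [0, [0.01, -0.07, 0.4], [0, 0, 0]]]}}

```text
time_s: 7.33
ee_pos: [530.4, -87.5, 72.2]
ee_rot: [-180.0, 0.1, -171.2]
force: [0.1, 0.1, 0.2]
gripper_width: 0.4
gripper_force: 0.0
```

```bash
python3 - <<'E'
from h import *
a=grab_frame("wrist");b=grab_frame("scene");cv2.imwrite("pics/w5.png",np.hstack([cv2.resize(a[100:350,150:400],(400,400)),cv2.resize(b[170:260,230:320],(400,400),interpolation=3)]))
s=state();print(s["ee_pos"],s["force"],s["gripper_width"],s["gripper_force"])
E
```

```text
[531.69138749 -87.91054471  73.16787126] [ 0.17495031 -0.94910402 -0.24112307] 0.24712401131397238 0.0
```

View pics/w5.png

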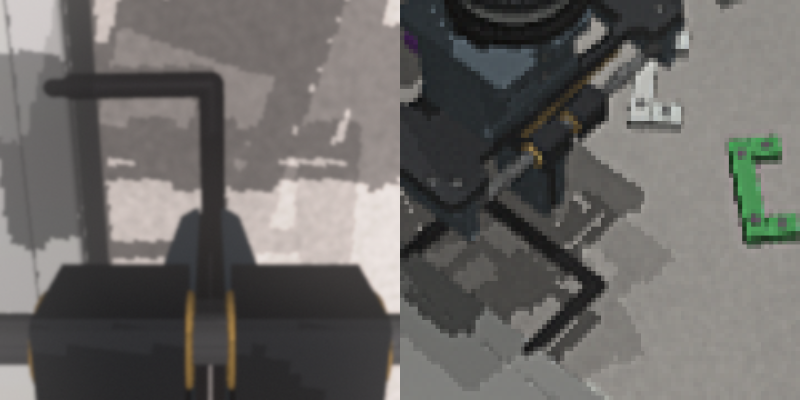

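```bash
python3 - <<'E'
from h import *
for f in("w2","w4"):
    g=cv2.cvtColor(cv2.imread(f"pics/{f}.png"),6)
    for r in (172,178,184): print(f,r,g[r,176:226].tolist())
I=camera_info("wrist");e=state()["ee_pos"];R=cv2.Rodrigues(I["rvec"])[0];c=-R.T@I["tvec"]
print(e-c)
E
```

```text
w2 172 [153, 154, 153, 154, 153, 154, 154, 153, 151, 140, 107, 70, 58, 58, 58, 59, 58, 58, 57, 55, 48, 46, 46, 62, 93, 96, 64, 47, 46, 48, 53, 58, 57, 58, 56, 59, 58, 57, 57, 56, 52, 50, 51, 52, 51, 51, 52, 52, 54, 54]
w2 178 [153, 153, 153, 152, 153, 152, 150, 133, 97, 66, 58, 58, 56, 56, 57, 56, 55, 56, 55, 50, 44, 44, 44, 59, 93, 95, 63, 45, 43, 43, 49, 55, 56, 56, 56, 56, 56, 56, 56, 58, 62, 94, 147, 171, 173, 172, 173, 174, 173, 172]
w2 184 [151, 152, 151, 152, 147, 126, 85, 60, 56, 56, 55, 55, 55, 53, 55, 54, 54, 54, 52, 46, 41, 39, 42, 58, 91, 94, 61, 42, 39, 41, 45, 51, 54, 53, 54, 54, 54, 54, 54, 55, 55, 55, 62, 98, 154, 187, 194, 194, 196, 196]
w4 172 [204, 205, 202, 178, 138, 122, 119, 118, 115, 107, 89, 70, 66, 65, 66, 65, 66, 64, 64, 60, 50, 46, 45, 44, 44, 45, 45, 45, 44, 49, 58, 64, 64, 65, 64, 66, 65, 65, 69, 86, 107, 117, 118, 119, 121, 122, 123, 123, 123, 124]
w4 178 [204, 202, 203, 205, 207, 209, 207, 180, 124, 77, 66, 65, 64, 65, 64, 64, 64, 64, 62, 54, 47, 45, 44, 44, 45, 44, 44, 44, 45, 47, 54, 62, 64, 63, 65, 64, 64, 65, 64, 65, 74, 114, 168, 194, 198, 199, 201, 200, 199, 199]
w4 184 [213, 211, 208, 205, 198, 168, 112, 73, 65, 64, 64, 64, 64, 64, 63, 63, 63, 63, 59, 52, 45, 42, 43, 43, 43, 43, 42, 43, 43, 44, 49, 60, 62, 62, 63, 63, 64, 63, 64, 64, 64, 64, 71, 110, 170, 201, 204, 202, 201, 204]
[  79.89905001   12.03284558 -197.07526893]
```

```bash
python3 - <<'E'
from h import *
for f,r in(("w3",140),("w3",160),("w4",140),("w4",160)):
    g=cv2.cvtColor(cv2.imread(f"pics/{f}.png"),6); print(f,r,list(enumerate(g[r,180:212].tolist(),180)))
g=cv2.cvtColor(grab_frame("wrist"),6); I=camera_info("wrist")
for r in (150,180,200,220): 
    row=g[r].astype(int); xs=[x for x in range(255,310) if row[x]<85]; print(r,xs[:1],xs[-1:])
E
```

```text
w3 140 [(180, 120), (181, 119), (182, 118), (183, 116), (184, 116), (185, 115), (186, 112), (187, 91), (188, 58), (189, 45), (190, 45), (191, 46), (192, 48), (193, 49), (194, 50), (195, 50), (196, 49), (197, 48), (198, 46), (199, 47), (200, 59), (201, 90), (202, 113), (203, 117), (204, 118), (205, 119), (206, 120), (207, 121), (208, 119), (209, 120), (210, 121), (211, 122)]
w3 160 [(180, 118), (181, 118), (182, 120), (183, 122), (184, 123), (185, 122), (186, 120), (187, 113), (188, 82), (189, 52), (190, 47), (191, 48), (192, 48), (193, 48), (194, 49), (195, 48), (196, 48), (197, 49), (198, 47), (199, 48), (200, 55), (201, 84), (202, 114), (203, 120), (204, 121), (205, 122), (206, 123), (207, 124), (208, 124), (209, 123), (210, 122), (211, 121)]
w4 140 [(180, 119), (181, 118), (182, 117), (183, 117), (184, 117), (185, 118), (186, 117), (187, 112), (188, 85), (189, 55), (190, 46), (191, 46), (192, 47), (193, 48), (194, 49), (195, 51), (196, 49), (197, 48), (198, 46), (199, 46), (200, 47), (201, 64), (202, 96), (203, 114), (204, 119), (205, 121), (206, 122), (207, 121), (208, 119), (209, 117), (210, 117), (211, 118)]
w4 160 [(180, 120), (181, 120), (182, 119), (183, 119), (184, 118), (185, 118), (186, 117), (187, 116), (188, 103), (189, 72), (190, 49), (191, 46), (192, 47), (193, 47), (194, 46), (195, 45), (196, 47), (197, 45), (198, 46), (199, 45), (200, 46), (201, 57), (202, 91), (203, 113), (204, 118), (205, 118), (206, 120), (207, 121), (208, 122), (209, 121), (210, 121), (211, 120)]
150 [255] [290]
180 [276] [290]
200 [276] [290]
220 [278] [290]
```

Request:
{"name": "move_arm", "arguments": {"motion": [[0, [0, 0.12, -0.6], [0, 0, 0]], [0, [0, 0, -0.1], [0, 0, 0]], [0, [0, 0, -0.1], [0, 0, 0]], [0, [0, 0, 0], [0, 0, 0]], [0, [0, 0, 0], [0, 0, 0]]]}}

```text
time_s: 7.9
ee_pos: [529.9, -84.4, 50.6]
ee_rot: [180.0, -0.0, -171.2]
force: [0.2, -0.2, 0.7]
gripper_width: 0.3
gripper_force: 0.0
```

Request:
{"name": "move_arm", "arguments": {"motion": [[0, [0, 0, -0.1], [0, 0, 0]], [0, [0, 0, 0], [0, 0, 0]], [0, [0, 0, 0], [0, 0, 0]]]}}

```text
time_s: 8.15
ee_pos: [529.9, -84.3, 48.1]
ee_rot: [180.0, -0.0, -171.2]
force: [0.2, 0.8, 1.3]
gripper_width: 0.4
gripper_force: 0.0
```

```bash
python3 - <<'E'
from h import *
a=grab_frame("wrist");b=grab_frame("scene");t=grab_frame("top")
cv2.imwrite("pics/w6.png",np.hstack([cv2.resize(a[90:310,180:380],(400,440),interpolation=3),cv2.resize(b[180:260,230:303],(400,440),interpolation=3)]))
I=camera_info("scene");print((proj(I,state()["ee_pos"])-[230,180])*5.49+[400,0])
E
```

```text
[[569.51604789 238.32726564]]
```

View pics/w6.png

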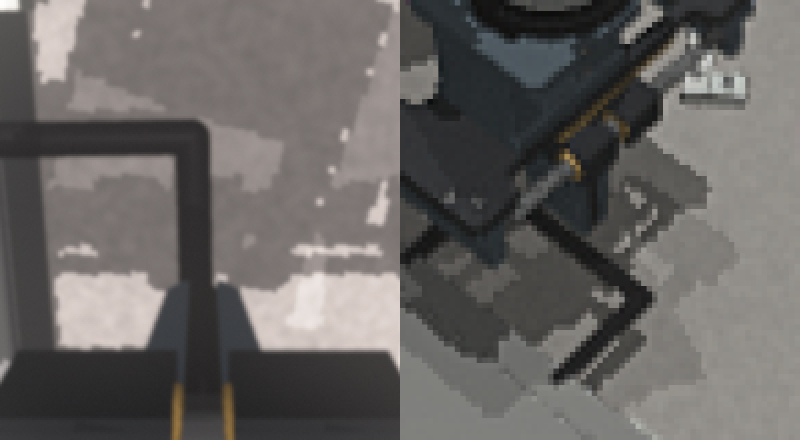

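```bash
python3 - <<'E'
from h import *
I=camera_info("wrist"); S=camera_info("scene");T=camera_info("top")
a=grab_frame("wrist")
g=cv2.cvtColor(a,6)
for r in (180,200,220): print(r,[x for x in range(255,300) if g[r,x]<75][0::50],[x for x in range(255,300) if g[r,x]<75][-1])
for n,C in(("w",I),("s",S),("t",T)):
    R=cv2.Rodrigues(C["rvec"])[0]; print(n,(-R.T@C["tvec"]).round(),"axis",R[2].round(2))
u=np.array([-.151,.9885,0])
for z in (50,30,15):
    for x in (490,):
        c=cast(I,[278,200],z)[0]; p=proj(I,[c-5*u,c+5*u]); print(z,c.round(1),"width px",np.linalg.norm(p[0]-p[1]))
# triangulate near corner (x max) by scene+top; far corner by scene+wrist
def tri(C1,p1,C2,p2):
    M=[];b=[]
    for C,p in((C1,p1),(C2,p2)):
        R=cv2.Rodrigues(C["rvec"])[0];o=-R.T@C["tvec"];d=cast(C,p,0)[0]-o;d/=np.linalg.norm(d);A=np.eye(3)-np.outer(d,d);M.append(A);b.append(A@o)
    return np.linalg.lstsq(np.vstack(M),np.hstack(b),rcond=None)[0].round(1)
print(tri(S,(247.2,213.1),T,(442/1.4286,330/1.4286)),tri(S,(275.2,233.7),T,(434/1.4286,272/1.4286)))
print("far corner scene+wrist",tri(S,(247.2,213.1),I,(180+195/2,90+137/2)))
E
```

```text
180 [268] 284
200 [269] 285
220 [269] 285
w [451. -97. 246.] axis [ 0.28  0.04 -0.96]
s [1031. -427.  986.] axis [-0.43  0.37 -0.82]
t [ 410.   -5. 1134.] axis [ 0.12 -0.01 -0.99]
50 [504.3 -90.   50. ] width px 17.41820230949377
30 [509.7 -89.3  30. ] width px 15.802920245277203
15 [513.8 -88.8  15. ] width px 14.775277966219898
[477.6 -92.   44.9] [585.5 -79.8  61.1]
far corner scene+wrist [480.8 -93.7  50.1]
```

Request:
{"name": "move_arm", "arguments": {"motion": [[0, [0, 0, -0.1], [0, 0, 0]], [0, [0, 0, -0.1], [0, 0, 0]], [0, [0, 0, -0.1], [0, 0, 0]], [0, [0, 0, 0], [0, 0, 0]]]}}

```text
time_s: 8.68
ee_pos: [529.3, -84.2, 39.9]
ee_rot: [180.0, -0.1, -171.2]
force: [-0.5, 0.9, 0.8]
gripper_width: 0.3
gripper_force: 0.0
```

Request:
{"name": "move_arm", "arguments": {"motion": [[0, [0, 0, -0.1], [0, 0, 0]], [0, [0, 0, -0.1], [0, 0, 0]], [0, [0, 0, -0.1], [0, 0, 0]], [0, [0, 0, 0], [0, 0, 0]]]}}

```text
time_s: 9.02
ee_pos: [529.4, -84.2, 32.5]
ee_rot: [180.0, -0.1, -171.2]
force: [0.1, -0.3, -0.1]
gripper_width: 0.3
gripper_force: 0.0
```

Request:
{"name": "move_arm", "arguments": {"motion": [[0, [0, 0.2, 0], [0, 0, 0]], [0, [0, 0.2, 0], [0, 0, 0]], [0, [0, 0.2, 0], [0, 0, 0]], [0, [0, 0, 0], [0, 0, 0]]]}}

```text
time_s: 9.35
ee_pos: [529.9, -68.2, 33.2]
ee_rot: [180.0, 0.0, -171.2]
force: [-0.3, -1.0, 0.0]
gripper_width: 0.6
gripper_force: 0.0
```

Request:
{"name": "move_arm", "arguments": {"motion": [[0, [0, 0.8, -0.6], [0, 0, 0]], [0, [0, 0.4, -0.4], [0, 0, 0]], [0, [0, 0, -0.16], [0, 0, 0]], [0, [0, 0, 0], [0, 0, 0]], [0, [0, 0, 0], [0, 0, 0]]]}}

```text
time_s: 9.77
ee_pos: [529.8, -39.5, 3.9]
ee_rot: [-180.0, -0.0, -171.2]
force: [0.8, -0.2, 0.3]
gripper_width: 0.3
gripper_force: 0.0
```

Request:
{"name": "move_arm", "arguments": {"motion": [[0, [0, 0, -0.06], [0, 0, 0]], [0, [0, 0, -0.06], [0, 0, 0]], [0, [0, 0, -0.04], [0, 0, 0]], [0, [0, 0, 0], [0, 0, 0]]]}}

```text
time_s: 10.1
ee_pos: [529.8, -39.6, 0.1]
ee_rot: [180.0, 0.0, -171.2]
force: [-0.3, 0.3, -0.0]
gripper_width: 0.9
gripper_force: 0.0
```

Request:
{"name": "move_arm", "arguments": {"motion": [[0, [0, 0, -0.04], [0, 0, 0]], [0, [0, 0, -0.04], [0, 0, 0]], [0, [0, 0, 0], [0, 0, 0]]]}}

```text
time_s: 10.35
ee_pos: [529.7, -39.3, -2.1]
ee_rot: [180.0, -0.0, -171.2]
force: [0.0, 0.1, -0.4]
gripper_width: 0.7
gripper_force: 0.0
```

```bash
python3 - <<'E'
from h import *
a=grab_frame("wrist"); s=state(); print(s["ee_pos"],s["force"])
b=grab_frame("scene")
cv2.imwrite("pics/w7.png",np.hstack([cv2.resize(a,(400,300)),cv2.resize(b[150:280,180:353],(400,300),interpolation=3)]))
E
```

```text
[529.78902509 -39.29636684  -1.99550935] [-0.52929105  0.16945636  0.25040132]
```

View pics/w7.png

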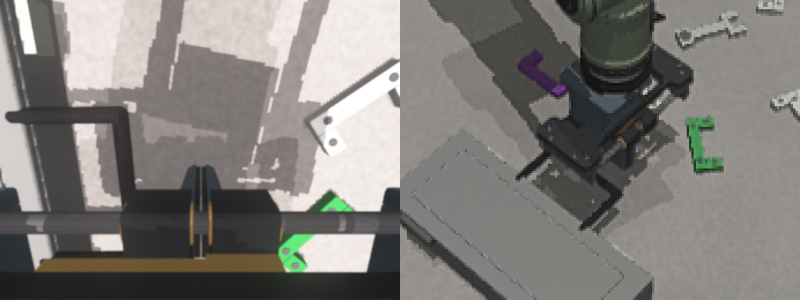

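Scene shows the closed fingers hovering: tip at crop (625,165) with its shadow displaced. So the real height is above the reported one. I'll measure how far.

```bash
python3 - <<'E'
from h import *
S=camera_info("scene");W=camera_info("wrist");e=state()["ee_pos"];k=np.array([400/173,300/130])
for dz in (0,10,20,30,40): print(dz,((proj(S,e+[0,0,dz])-[180,150])*k+[400,0]).round())
# independent range check: camera PnP on coloured look-alikes and cee in wrist view against scale
a=grab_frame("wrist")
hsv=cv2.cvtColor(a,cv2.COLOR_BGR2HSV); 
w=cv2.imread("pics/w1.png"); h=cv2.cvtColor(w,cv2.COLOR_BGR2HSV)
m=((h[...,2]>205)&(h[...,1]<18)).astype(np.uint8)
m2=((h[...,1]>100)&(h[...,0]>45)&(h[...,0]<75)).astype(np.uint8)
cs,_=cv2.findContours(m2,0,1);c=max(cs,key=cv2.contourArea);print("green w1",cv2.minAreaRect(c))
# w1 camera pose: rvec/tvec noted then
I=dict(W);I["rvec"]=np.array([-1.91481906,-2.22957979,-0.32192099]);I["tvec"]=np.array([167.18989557,-521.83586483,245.99888844])
for z in (12,0,-20): print(z,[np.round(x,1) for x in cv2.minAreaRect(cast(I,c.reshape(-1,2),z)[:,:2].astype(np.float32))])
T=camera_info("top"); t=cv2.imread("pics/top0.png");ht=cv2.cvtColor(t,cv2.COLOR_BGR2HSV)
mt=((ht[...,1]>100)&(ht[...,0]>45)&(ht[...,0]<75)&(np.arange(420)[:,None]>170)).astype(np.uint8)
cs,_=cv2.findContours(mt,0,1);c=max(cs,key=cv2.contourArea);print("top",[np.round(x,1) for x in cv2.minAreaRect(cast(T,c.reshape(-1,2),12)[:,:2].astype(np.float32))])
E
```

```text
0 [[618. 172.]]
10 [[618. 168.]]
20 [[617. 163.]]
30 [[617. 159.]]
40 [[617. 154.]]
green w1 ((411.00006103515625, 233.00003051757812), (28.284269332885742, 67.88224792480469), 45.0)
12 [array([567.7,  64.4]), array([33.8, 73.7]), np.float64(58.2)]
0 [array([571.4,  69.8]), array([34.9, 76.1]), np.float64(58.2)]
-20 [array([577.7,  78.7]), array([36.7, 80.1]), np.float64(58.2)]
top [array([568.7,  63.4]), array([33.5, 75.2]), np.float64(58.2)]
```

Request:
{"name": "move_arm", "arguments": {"motion": [[0, [0, 0, -0.06], [0, 0, 0]], [0, [0, 0, -0.06], [0, 0, 0]], [0, [0, 0, 0], [0, 0, 0]]]}}

```text
time_s: 10.75
ee_pos: [529.6, -39.2, -5.2]
ee_rot: [180.0, -0.0, -171.2]
force: [-1.1, 0.1, -0.1]
gripper_width: 0.5
gripper_force: 0.0
```

Request:
{"name": "move_arm", "arguments": {"motion": [[0, [0, 0, -0.06], [0, 0, 0]], [0, [0, 0, -0.06], [0, 0, 0]], [0, [0, 0, 0], [0, 0, 0]]]}}

```text
time_s: 11.0
ee_pos: [529.6, -39.2, -8.2]
ee_rot: [180.0, -0.0, -171.2]
force: [-0.4, 0.3, 0.5]
gripper_width: 0.4
gripper_force: 0.0
```

```bash
python3 - <<'E'
from h import *
a=grab_frame("wrist");b=grab_frame("scene")
cv2.imwrite("pics/w8.png",np.hstack([cv2.resize(a[200:280,241:321],(400,400),interpolation=3),cv2.resize(b[200:250,250:300],(400,400),interpolation=0)]))
S=camera_info("scene");W=camera_info("wrist");e=state()["ee_pos"];u=np.array([-.151,.9885,0]);v=np.array([.9885,.151,0])
print(e,state()["force"])
for dz in (0,20):
  for P in (e+13*u,e-13*u,e+13*u+11*v,e-13*u-11*v): 
    P=P+[0,0,dz];print(dz,((proj(W,P)-[241,200])*5).round(),((proj(S,P)-[250,200])*8+[400,0]).round())
E
```

```text
[529.76481102 -39.27339484  -8.04928147] [-0.97766038 -0.20441329  0.21402413]
0 [[308. 207.]] [[618. 183.]]
0 [[ 91. 207.]] [[568. 229.]]
0 [[306. 291.]] [[641. 200.]]
0 [[ 90. 120.]] [[546. 211.]]
20 [[319. 276.]] [[618. 152.]]
20 [[ 81. 276.]] [[567. 198.]]
20 [[317. 367.]] [[641. 169.]]
20 [[ 79. 181.]] [[544. 180.]]
```

View pics/w8.png

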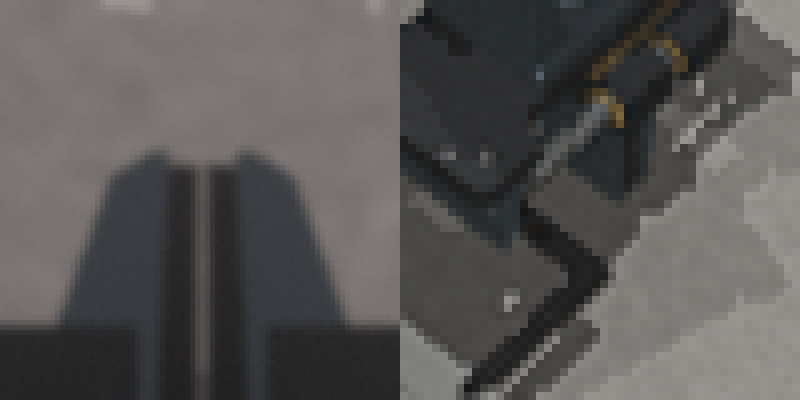

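The scene crop shows the finger tip's lowest point at (620,198), against about (590,246) predicted. The wrist tip edge is at row 160 against 120 predicted. So the real tips are about 20 to 27 mm above the reported TCP. I'll feel for the bench to fix the offset.

Request:
{"name": "move_arm", "arguments": {"motion": [[0, [0, 0, -0.08], [0, 0, 0]], [0, [0, 0, -0.08], [0, 0, 0]], [0, [0, 0, 0], [0, 0, 0]]]}}

```text
time_s: 11.35
ee_pos: [529.5, -39.3, -12.3]
ee_rot: [180.0, -0.0, -171.2]
force: [0.5, -0.6, -0.1]
gripper_width: 0.6
gripper_force: 0.0
```

Request:
{"name": "move_arm", "arguments": {"motion": [[0, [0, 0, -0.06], [0, 0, 0]], [0, [0, 0, -0.06], [0, 0, 0]], [0, [0, 0, 0], [0, 0, 0]]]}}

```text
time_s: 11.6
ee_pos: [529.6, -39.2, -15.2]
ee_rot: [180.0, -0.0, -171.2]
force: [-0.1, 0.3, 0.7]
gripper_width: 0.5
gripper_force: 0.0
```

Request:
{"name": "move_arm", "arguments": {"motion": [[0, [0, 0, -0.06], [0, 0, 0]], [0, [0, 0, -0.06], [0, 0, 0]], [0, [0, 0, 0], [0, 0, 0]]]}}

```text
time_s: 11.85
ee_pos: [529.6, -39.3, -18.2]
ee_rot: [180.0, -0.0, -171.2]
force: [0.1, 0.5, -0.4]
gripper_width: 0.2
gripper_force: 0.0
```

Request:
{"name": "move_arm", "arguments": {"motion": [[0, [0, 0, -0.06], [0, 0, 0]], [0, [0, 0, -0.04], [0, 0, 0]], [0, [0, 0, 0], [0, 0, 0]]]}}

```text
time_s: 12.1
ee_pos: [529.7, -39.3, -20.6]
ee_rot: [180.0, -0.0, -171.2]
force: [-0.0, -1.0, 0.9]
gripper_width: 0.6
gripper_force: 0.0
```

Request:
{"name": "move_arm", "arguments": {"motion": [[0, [0, 0, -0.06], [0, 0, 0]], [0, [0, 0, 0], [0, 0, 0]]]}}

```text
time_s: 12.27
ee_pos: [529.7, -39.3, -22.1]
ee_rot: [180.0, -0.0, -171.2]
force: [-0.3, 0.0, -0.5]
gripper_width: 0.3
gripper_force: 0.0
```

Request:
{"name": "move_arm", "arguments": {"motion": [[0, [0, 0, -0.06], [0, 0, 0]], [0, [0, 0, 0], [0, 0, 0]]]}}

```text
time_s: 12.43
ee_pos: [529.7, -39.3, -23.6]
ee_rot: [180.0, -0.0, -171.2]
force: [-1.5, -0.3, 0.3]
gripper_width: 0.5
gripper_force: 0.0
```

Request:
{"name": "move_arm", "arguments": {"motion": [[0, [0, 0, -0.06], [0, 0, 0]], [0, [0, 0, 0], [0, 0, 0]]]}}

```text
time_s: 12.6
ee_pos: [529.7, -39.3, -25.1]
ee_rot: [180.0, -0.0, -171.2]
force: [-0.4, -0.2, 0.4]
gripper_width: 0.6
gripper_force: 0.0
```

Request:
{"name": "move_arm", "arguments": {"motion": [[0, [0, 0, -0.06], [0, 0, 0]], [0, [0, 0, 0], [0, 0, 0]]]}}

```text
time_s: 12.77
ee_pos: [529.7, -39.3, -26.7]
ee_rot: [180.0, -0.0, -171.2]
force: [0.8, 0.2, 0.9]
gripper_width: 0.3
gripper_force: 0.0
```

Request:
{"name": "move_arm", "arguments": {"motion": [[0, [0, 0, -0.06], [0, 0, 0]], [0, [0, 0, 0], [0, 0, 0]]]}}

```text
time_s: 12.93
ee_pos: [530.1, -39.3, -27.6]
ee_rot: [-180.0, 0.0, -171.2]
force: [-0.3, 0.2, 4.1]
gripper_width: 0.7
gripper_force: 1.7
```

Request:
{"name": "move_arm", "arguments": {"motion": [[0, [0, 0, -0.06], [0, 0, 0]], [0, [0, 0, 0], [0, 0, 0]]]}}

```text
time_s: 13.1
ee_pos: [530.1, -39.3, -27.6]
ee_rot: [-180.0, 0.0, -171.2]
force: [-3.2, -0.2, 14.5]
gripper_width: 0.2
gripper_force: 7.4
```

```bash
python3 - <<'E'
from h import *
b=grab_frame("scene"); a=grab_frame("wrist"); cv2.imwrite("pics/s9.png",b); cv2.imwrite("pics/w9.png",a)
o=cv2.imread("pics/scene0.png")
for r in range(218,236): print(r,cv2.cvtColor(b,6)[r,268:286].tolist())
print(state()["ee_pos"],state()["force"],state()["effort"].round(1))
E
```

```text
218 [39, 44, 42, 41, 52, 73, 82, 93, 66, 125, 27, 28, 31, 40, 72, 75, 81, 139]
219 [41, 42, 37, 54, 83, 105, 96, 76, 49, 83, 32, 32, 38, 53, 78, 73, 79, 126]
220 [38, 36, 42, 82, 98, 91, 78, 35, 44, 34, 27, 36, 44, 53, 78, 73, 69, 68]
221 [39, 49, 68, 84, 91, 60, 35, 38, 42, 39, 29, 30, 43, 55, 77, 74, 73, 73]
222 [61, 88, 98, 90, 66, 34, 41, 42, 44, 45, 35, 31, 44, 61, 77, 73, 72, 72]
223 [95, 98, 82, 56, 35, 41, 42, 44, 45, 43, 35, 30, 44, 62, 76, 74, 73, 72]
224 [100, 82, 55, 41, 42, 40, 44, 43, 46, 43, 36, 33, 44, 69, 76, 74, 70, 69]
225 [82, 61, 64, 69, 55, 48, 41, 42, 48, 44, 34, 29, 44, 71, 73, 72, 70, 94]
226 [61, 61, 76, 76, 77, 72, 44, 39, 46, 41, 34, 34, 54, 72, 70, 68, 94, 134]
227 [43, 72, 77, 76, 75, 74, 62, 47, 43, 39, 36, 60, 92, 89, 87, 91, 132, 130]
228 [26, 36, 69, 73, 74, 73, 76, 68, 54, 47, 55, 80, 129, 133, 131, 127, 127, 129]
229 [26, 23, 29, 60, 75, 77, 74, 73, 74, 68, 74, 67, 69, 129, 126, 125, 125, 129]
230 [27, 29, 34, 31, 48, 71, 77, 73, 74, 72, 69, 67, 88, 125, 124, 124, 125, 126]
231 [36, 33, 35, 35, 32, 42, 72, 73, 74, 70, 89, 92, 131, 123, 120, 122, 127, 127]
232 [62, 48, 30, 33, 36, 31, 33, 56, 68, 75, 135, 129, 126, 124, 123, 124, 129, 126]
233 [73, 75, 46, 31, 34, 36, 35, 31, 64, 96, 131, 125, 122, 125, 125, 125, 126, 124]
234 [73, 77, 71, 32, 35, 36, 30, 32, 91, 135, 129, 124, 121, 122, 125, 123, 125, 124]
235 [73, 68, 41, 33, 38, 33, 28, 63, 116, 130, 127, 125, 124, 124, 125, 124, 127, 126]
[530.1208668  -39.30988334 -27.65012832] [-3.48221065  0.26176282 14.61814234] [ -0.  -34.5 -14.   -0.   -1.2  -0. ]
```

```bash
python3 - <<'E'
from h import *
S=camera_info("scene")
print(cast(S,[(276.5,228),(271,224.5),(281,225.5)],0).round(1), proj(S,[530,-39,0]))
E
```

```text
[[544.  -42.1   0. ]
 [525.1 -46.8   0. ]
 [545.5 -27.    0. ]] [[274.24127955 224.16252167]]
```

Request:
{"name": "move_arm", "arguments": {"motion": [[50, [0, -0.6, 1], [0, 0, 0]], [50, [0, -0.6, 1], [0, 0, 0]], [50, [0, -0.64, 1], [0, 0, 0]], [50, [0, 0, 0.6], [0, 0, 0]], [50, [0, 0, 0], [0, 0, 0]], [50, [0, 0, 0], [0, 0, 0]]]}}

```text
time_s: 13.7
ee_pos: [528.4, -66.7, 62.8]
ee_rot: [178.0, 0.2, -171.9]
force: [-0.6, 59.5, 14.9]
gripper_width: 25.1
gripper_force: 29.4
```

Request:
{"name": "move_arm", "arguments": {"motion": [[50, [0, 0.9, 0], [0, 0, 0]], [50, [0, 0.2, 0.6], [0, 0, 0]], [50, [0, 0, 0], [0, 0, 0]]]}}

```text
time_s: 13.95
ee_pos: [531.2, -56.2, 77.3]
ee_rot: [-180.0, 0.2, -171.0]
force: [1.4, -0.6, 0.4]
gripper_width: 49.3
gripper_force: 0.0
```

```bash
python3 - <<'E'
from h import *
a=grab_frame("wrist");b=grab_frame("scene");cv2.imwrite("pics/w10.png",np.hstack([cv2.resize(a,(400,300)),cv2.resize(b[130:350,130:420],(400,300))]))
s=state();print(s["ee_pos"],s["ee_rot"],s["force"],s["gripper_width"])
E
```

```text
[530.30926628 -57.92150976  75.75884865] [-1.79960932e+02  7.31039070e-02 -1.71165954e+02] [-0.61441153 -1.00895311  0.95454077] 49.902009377931286
```

View pics/w10.png

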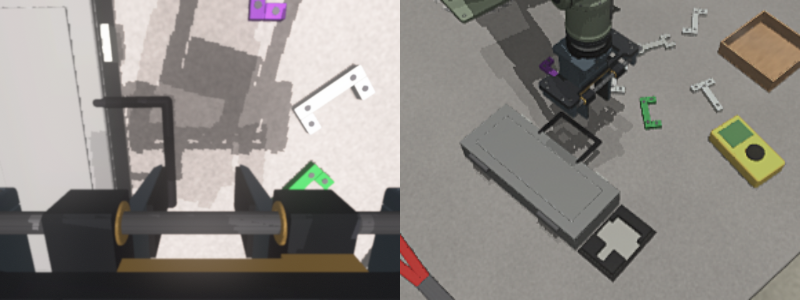

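Lid still shut and nothing displaced: the bar is at wrist-crop (170,150) and the cee at (335,95). Real tip z = reported + 27.5, so I pinch the bar at reported z ≈ 4.

Request:
{"name": "move_arm", "arguments": {"motion": [[50, [0, -0.55, 0], [0, 0, 0]], [50, [0, -0.55, 0], [0, 0, 0]], [50, [0, 0, -1], [0, 0, 0]], [50, [0, 0, -1], [0, 0, 0]], [50, [0, 0, -0.5], [0, 0, 0]], [50, [0, 0, -0.4], [0, 0, 0]], [50, [0, 0, 0], [0, 0, 0]]]}}

```text
time_s: 14.63
ee_pos: [527.9, -85.9, 0.5]
ee_rot: [179.9, -0.3, -171.3]
force: [-0.6, -0.4, 0.1]
gripper_width: 50.2
gripper_force: 0.0
```

Request:
{"name": "move_arm", "arguments": {"motion": [[0, [0, 0, 0], [0, 0, 0]], [0, [0, 0, 0], [0, 0, 0]], [0, [0, 0, 0], [0, 0, 0]], [0, [0, 0, 0], [0, 0, 0]], [0, [0, 0, 0], [0, 0, 0]], [0, [0, 0, 0], [0, 0, 0]], [0, [0, 0, 0], [0, 0, 0]], [0, [0, 0, 0], [0, 0, 0]], [0, [0, 0, 0], [0, 0, 0]]]}}

```text
time_s: 15.38
ee_pos: [530.4, -86.4, 3.5]
ee_rot: [-179.9, 0.1, -171.1]
force: [-0.5, -6.6, 3.1]
gripper_width: 9.4
gripper_force: 30.0
```

Gripped (9.4 mm). Now the arc.

Request:
{"name": "move_arm", "arguments": {"motion": [[0, [0.01, -0.04, 0.62], [0, 0, 0]], [0, [0.01, -0.09, 0.61], [0, 0, 0]], [0, [0.02, -0.14, 0.6], [0, 0, 0]], [0, [0.03, -0.19, 0.59], [0, 0, 0]], [0, [0.04, -0.24, 0.57], [0, 0, 0]], [0, [0.04, -0.29, 0.54], [0, 0, 0]]]}}

```text
time_s: 15.88
ee_pos: [534.6, -112.5, 91.4]
ee_rot: [-179.7, 0.1, -171.1]
force: [5.0, -12.1, -11.2]
gripper_width: 9.5
gripper_force: 30.0
```

Request:
{"name": "move_arm", "arguments": {"motion": [[0, [0.05, -0.34, 0.51], [0, 0, 0]], [0, [0.06, -0.38, 0.48], [0, 0, 0]], [0, [0.06, -0.42, 0.45], [0, 0, 0]], [0, [0.07, -0.46, 0.41], [0, 0, 0]], [0, [0.08, -0.49, 0.37], [0, 0, 0]], [0, [0.08, -0.52, 0.32], [0, 0, 0]], [0, [0.08, -0.55, 0.27], [0, 0, 0]], [0, [0.09, -0.57, 0.23], [0, 0, 0]], [0, [0.09, -0.59, 0.17], [0, 0, 0]], [0, [0.09, -0.6, 0.12], [0, 0, 0]], [0, [0.09, -0.61, 0.07], [0, 0, 0]], [0, [0.09, -0.61, 0.02], [0, 0, 0]]]}}

```text
time_s: 16.88
ee_pos: [559.5, -263.1, 178.0]
ee_rot: [179.9, 0.4, -171.2]
force: [6.0, 1.6, 1.6]
gripper_width: 8.7
gripper_force: 30.0
```

Request:
{"name": "move_arm", "arguments": {"motion": [[0, [0.09, -0.61, -0.04], [0, 0, 0]], [0, [0.09, -0.6, -0.09], [0, 0, 0]], [0, [0.05, -0.3, -0.07], [0, 0, 0]], [0, [0, 0, 0], [0, 0, 0]], [0, [0, 0, 0], [0, 0, 0]]]}}

```text
time_s: 17.3
ee_pos: [565.6, -301.8, 172.8]
ee_rot: [-179.9, 0.4, -171.2]
force: [5.9, 0.4, 3.0]
gripper_width: 9.4
gripper_force: 30.1
```

Lid is at ~104°. Release, rise, and go to view the case interior.

Request:
{"name": "move_arm", "arguments": {"motion": [[40, [0, 0, 0], [0, 0, 0]], [40, [0, 0, 0], [0, 0, 0]], [40, [0, 0, 0], [0, 0, 0]], [40, [0, 0, 0], [0, 0, 0]], [40, [0, 0, 0.5], [0, 0, 0]], [40, [0, 0, 1], [0, 0, 0]], [40, [0, 0, 1], [0, 0, 0]], [40, [0, 0, 1], [0, 0, 0]], [40, [0, 1, 1], [0, 0, 0]], [40, [0, 1, 1], [0, 0, 0]], [40, [0, 1, 1], [0, 0, 0]], [40, [0, 1, 0.5], [0, 0, 0]], [40, [0, 0, 0], [0, 0, 0]], [40, [0, 0, 0], [0, 0, 0]]]}}

```text
time_s: 18.47
ee_pos: [562.6, -200.4, 347.8]
ee_rot: [-179.9, 0.1, -171.1]
force: [-0.5, -0.4, -0.1]
gripper_width: 39.7
gripper_force: 0.0
```

```bash
python3 - <<'E'
from h import *
import pickle
I=camera_info("wrist");a=grab_frame("wrist");cv2.imwrite("pics/w11.png",a);pickle.dump(I,open("w11.pkl","wb"))
t=grab_frame("top");cv2.imwrite("pics/top11.png",t)
s=state();print(s["ee_pos"],s["qpos"].round(1))
v=np.array([.9885,.151,0]);u=np.array([-.151,.9885,0]);c=np.array([547,-202,46.])
P=[c+v*i*150+u*j*61 for i in(-1,1) for j in (-1,1)]; print(proj(I,P).round())
x=cv2.resize(t[110:270,290:400],(412,600),interpolation=3)
y=cv2.resize(a,(560,420)); o=np.zeros((600,800,3),np.uint8); o[:600,:388]=x[:,:388]; w=a[0:300,60:472]; o[:300,388:]=w; 
# parts region in the top view, to check nothing was knocked
p=cv2.resize(t[160:290,130:300],(392,300),interpolation=3); o[300:,388:780]=p
cv2.imwrite("pics/w11v.png",o)
E
```

```text
[ 562.05563232 -201.68741677  345.68797616] [ -20.8   17.7   68.1   -0.    94.3 -119.6]
[[235.  33.]
 [330.  33.]
 [241. 249.]
 [321. 249.]]
```

View pics/w11v.png

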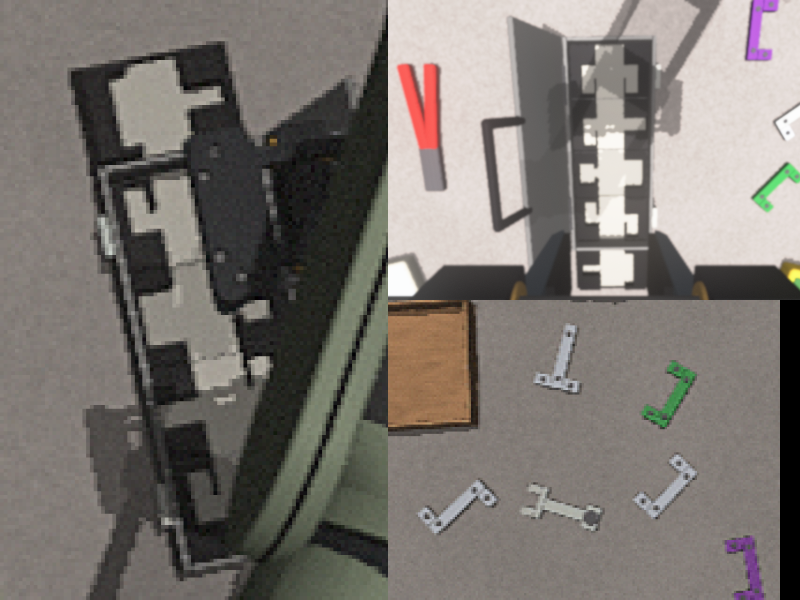

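The last view shows the lid resting wide open, the four inserts in the case at wrist-crop (610,70), (610,125), (610,172) and (610,220), with the tee insert outside, and all bench parts undisturbed. I'll identify the cut-outs from a rectified ASCII mask.

```bash
cat >> h.py <<'E'
def rect(im,I,c,yaw,z,xs,ys):
    ca,sa=np.cos(np.radians(yaw)),np.sin(np.radians(yaw))
    X,Y=np.meshgrid(xs,ys)
    P=np.c_[c[0]+ca*X.ravel()-sa*Y.ravel(),c[1]+sa*X.ravel()+ca*Y.ravel(),np.full(X.size,z)]
    p=proj(I,P).reshape(X.shape+(2,)).astype(np.float32)
    return cv2.remap(im,p[...,0],p[...,1],1)
E
python3 - <<'E'
from h import *
import pickle
I=pickle.load(open("w11.pkl","rb"));a=cv2.imread("pics/w11.png")
g=cv2.cvtColor(rect(a,I,(547,-202),8.7,21,np.arange(-156,170,2.5),np.arange(66,-67,-3.5)),6)
for r in g: print("".join(".#"[int(v<62)] if v<200 else "o" for v in r))
E
```

```text
.................oo...................................ooooooooooooooooooo...oooooooooooo...o........ooooooooooooo..................
...................................................................................................................................
...................................................................................................................................
...................................................................................................................................
................##################.#######.........................................................................................
...............###################.######..........................................................................................
..............####################.#####..............................oooooooooooooo...............................................
..............####################.#####..............................ooooooooooooooo...................oooooooooooo...............
.............###................##.####.....
[... 3215 characters left out ...]
........................................
ooo..................................################..............................................................................
ooo....................................###############.............................................................................
oooo...............................................................................................................................
ooo...............................................................................................................................o
oo.................................................................................................................................
```

```bash
python3 - <<'E'
from h import *
import pickle
I=pickle.load(open("w11.pkl","rb"));a=cv2.imread("pics/w11.png")
g=cv2.cvtColor(rect(a,I,(547,-202),8.7,21,np.arange(-156,10,2),np.arange(66,-67,-3)),6)
for r in g: print("".join("0123456789abcdef"[int(v)//16] for v in r))
E
```

```text
bbccbbbbbbbbbbbbbbbabeeda98888888888776777777777777789abb9888bba88acdddcccddccccccc
bbbbbbbbbbbbbbaaaaa99bb987777777777776666666666666666677776677877778889999abbcccccc
bbbaaaaaaaaaaaaaaaaa987666666666666666666666666666666655555555666566666777789999999
bba99877777777777766654444444444444444444444444444444444444444444444444555555555555
cbba9644444444444444443333333333333333333333333333334444444444444444444455555555555
ccba9644444444444443333333333333333333333343333333334444456666666544444455555555555
cbba9644444444444443333333333333333333333344333333334444688888887544444445555555555
cbba964444444444433333333333333333333333334433333334444479a999887544444445555555555
bbba964444444444433333333333333333333333334433333344444479bbaa987544444445555555555
bbba964444444444333334444444444445555554334433333444444579bbbbaa9644444455555555555
cbba96444444444333334677777777777777887533333333444444457abbbbbb9754455555555555555
ccba964444444433333347888888888888888876433333334444444469bbbbbba754455555555555555
ccba964444444333333347888888888888888876433333344444444469bbbbbba754455665555555555
ccba9644
[... 1979 characters left out ...]
3333444444444455555555555555
dddccb65555555555555555555555555554444444334333333333333333333344444445555555555555
dddccb65555555555555555555555554444443334444433333333333333333333444445555555555555
dddcca65555555555555555555555554444443343444443333333333333333333334445555555555455
dddcca65555555555555555555555554444443444444444443333333333333333333344455555544444
ddddca65455555544445554444444444444444444444444444444444444444444444444455666777767
dddcba99988888888899999999999999876666666666666667777766655555555566666678abbbbbaa9
ddbabccccccbbbbbbbbbba9999999888866655555555555567777666666666655555555566789988887
dca89998888777777888777666666666655555555555555555555555555555555554444444455555655
```

Slots by ASCII: cee is slot 1 (case x ≈ −108), angle slot 2 (its part is absent), spanner slot 3 (+36), zed slot 4 (+108), all unrotated. Now I'll measure the case pose from channel and cut-out edges, and the parts from the top view.

```bash
python3 - <<'E'
from h import *
import pickle
I=pickle.load(open("w11.pkl","rb"));a=cv2.imread("pics/w11.png")
c=(547,-202);yaw=8.7
G=lambda z,xs,ys: cv2.GaussianBlur(cv2.cvtColor(rect(a,I,c,yaw,z,xs,ys),6),(3,3),0).astype(float)
def edge(prof,axis,e,w=8):
    d=np.abs(np.gradient(prof)); m=np.abs(axis-e)<w; i=np.where(m)[0][np.argmax(d[m])]
    k=slice(max(i-5,0),i+6); return (axis[k]*d[k]).sum()/d[k].sum(), d[i]
ys=np.arange(-60,60,.5)
for x in (-138,-130,-122,-66,-58,-50,0,8,75,82,138):
    p=G(14,np.array([x-2,x,x+2]),ys).mean(1); (t,dt),(b,db)=edge(p,ys,20),edge(p,ys,-20); print("chan x",x,"top %.1f(%.1f) bot %.1f(%.1f) mid %.2f"%(t,dt,b,db,(t+b)/2))
xs=np.arange(-150,150,.5)
for nm,x0,L,R in (("cee",-108,-9,29),("angle+",-36,-9,9),("angle-",-36,-9,31),("span+",36,-21,21),("span-",36,-16,16),("zed+",108,-9,29),("zed-",108,-29,9)):
    for y in ((30,) if "+" in nm else (-32,) if "-" in nm else (32,-32)):
        cx=-64
        o=[]
        for e in (x0+L,x0+R):
            far=(e<cx and e==x0+L) or (e>cx and e==x0+R)
            p=G(7 if far else 21,xs,np.array([y-2,y,y+2])).mean(0); o.append(edge(p,xs,e,7))
        print(nm,y,"exp %.0f %.0f got %.1f(%.1f) %.1f(%.1f) off %.1f %.1f"%(x0+L,x0+R,*o[0],*o[1],o[0][0]-x0-L,o[1][0]-x0-R))
E
```

```text
chan x -138 top 18.5(10.7) bot -21.7(18.7) mid -1.58
chan x -130 top 18.4(9.5) bot -21.3(13.2) mid -1.47
chan x -122 top 18.5(9.8) bot -21.5(13.2) mid -1.47
chan x -66 top 19.5(12.5) bot -20.5(13.0) mid -0.52
chan x -58 top 19.5(12.0) bot -20.0(11.8) mid -0.28
chan x -50 top 19.5(11.3) bot -19.9(11.5) mid -0.22
chan x 0 top 20.8(18.8) bot -19.3(17.5) mid 0.73
chan x 8 top 21.0(17.7) bot -18.6(18.3) mid 1.20
chan x 75 top 22.5(15.5) bot -17.2(14.5) mid 2.67
chan x 82 top 22.9(17.2) bot -17.2(16.5) mid 2.83
chan x 138 top 23.0(15.5) bot -17.2(15.8) mid 2.92
cee 32 exp -117 -79 got -116.6(9.0) -77.9(9.5) off 0.4 1.1
cee -32 exp -117 -79 got -115.6(19.5) -76.9(9.0) off 1.4 2.1
angle+ 30 exp -45 -27 got -43.4(12.8) -24.9(11.2) off 1.6 2.1
angle- -32 exp -45 -5 got -42.5(12.0) -2.7(19.3) off 2.5 2.3
span+ 30 exp 15 57 got 17.0(17.2) 58.6(15.5) off 2.0 1.6
span- -32 exp 20 52 got 23.4(17.2) 55.3(16.3) off 3.4 3.3
zed+ 30 exp 99 137 got 101.6(18.0) 139.5(12.5) off 2.6 2.5
zed- -32 exp 79 117 got 82.7(15.5) 121.5(17.2) off 3.7 4.5
```

Request:
{"name": "move_arm", "arguments": {"motion": [[60, [-0.32, 0.94, -0.64], [0, 0, -0.96]], [60, [-0.32, 0.94, -0.64], [0, 0, -0.96]], [60, [-0.32, 0.94, -0.64], [0, 0, -0.96]], [60, [-0.32, 0.94, -0.64], [0, 0, -0.96]], [60, [-0.32, 0.94, -0.64], [0, 0, -0.96]], [60, [-0.32, 0.94, -0.64], [0, 0, -0.96]], [60, [-0.32, 0.94, -0.64], [0, 0, -0.96]], [60, [-0.32, 0.94, -0.64], [0, 0, -0.96]], [60, [-0.32, 0.94, -0.64], [0, 0, -0.96]], [60, [-0.32, 0.94, -0.64], [0, 0, -0.96]], [60, [0, 0, 0], [0, 0, -0.96]], [60, [0, 0, 0], [0, 0, -0.96]], [60, [0, 0, 0], [0, 0, -0.96]], [60, [0, 0, 0], [0, 0, -0.96]], [60, [0, 0, 0], [0, 0, 0]], [60, [0, 0, 0], [0, 0, 0]]]}}

```text
time_s: 19.9
ee_pos: [482.1, 32.9, 185.8]
ee_rot: [-179.9, -0.1, 135.1]
force: [0.5, -0.3, 0.4]
gripper_width: 60.3
gripper_force: 0.0
```

```bash
cat >> h.py <<'E'
BB={"cee":(-7,27,-38,38),"zed":(-27,27,-40,40),"tee":(-27,27,-47,33),"spanner":(-19,19,-46,46)}
AREA={"cee":14*76+2*20*14,"zed":14*80+2*20*14,"tee":14*66+54*14,"spanner":0}
def parts(name="wrist",thr=None,z=12,near=None):
    """pale parts seen: world centre of the min-area rectangle of the top face, its sides and long-axis angle"""
    s=state();I=camera_info(name);im=grab_frame(name)
    h=cv2.cvtColor(cv2.GaussianBlur(im,(3,3),0),cv2.COLOR_BGR2HSV)
    bg=np.median(h[:200,:,2]); t=thr or bg+18
    m=((h[...,2]>t)&(h[...,1]<35)).astype(np.uint8); m[250:]=0
    m=cv2.morphologyEx(m,cv2.MORPH_CLOSE,np.ones((3,3),np.uint8))
    out=[]
    for c in cv2.findContours(m,cv2.RETR_EXTERNAL,cv2.CHAIN_APPROX_NONE)[0]:
        if cv2.contourArea(c)<500 or cv2.contourArea(c)>8000: continue
        P=cast(I,c.reshape(-1,2),z)[:,:2].astype(np.float32)
        (cx,cy),(w,hh),_=r=cv2.minAreaRect(P)
        b=cv2.boxPoints(r); e=max((b[1]-b[0],b[2]-b[1]),key=np.linalg.norm)
        M=cv2.moments(P.reshape(-1,1,2)); cen=np.array([M["m10"],M["m01"]])/M["m00"]
        out.append((P,np.array([cx,cy]),sorted((w,hh)),np.degrees(np.arctan2(e[1],e[0]))%180,cen,cv2.contourArea(P)))
    return s,im,out,bg
E
python3 - <<'E'
from h import *
s,im,o,bg=parts(); cv2.imwrite("pics/w12.png",im); print(s["ee_pos"],s["ee_rot"],bg)
for P,c,sz,an,cen,A in o: print(c.round(1),np.round(sz,1),round(an,1),cen.round(1),round(A))
E
```

```text
[482.14765435  32.9180918  185.78983145] [-1.79902788e+02 -7.67817539e-02  1.35060628e+02] 199.0
[618.7 192.6] [53.5 79.6] 165.8 [608.  195.3] 1497
[436.  195.3] [33.  90.1] 71.6 [436.9 197.2] 1029
```

```bash
python3 - <<'E'
from h import *
I=camera_info("wrist"); im=cv2.imread("pics/w12.png"); p=proj(I,[451,64,12])[0]; print(p)
h=cv2.cvtColor(im,cv2.COLOR_BGR2HSV); x,y=p.astype(int)
print(h[y-60:y+60:6,x-60:x+60:6,2]); print(h[y-60:y+60:12,x-60:x+60:12,1])
E
```

```text
[280.65915826 139.10864504]
[[131 131 131 132 130 129 129 130 142 196 209 205 200 204 206 208 200 203
  197 200]
 [130 129 128 129 125 128 124 128 129 129 199 201 197 199 199 202 198 199
  201 201]
 [129 129 129 127 128 129 129 126 127 130 128 200 202 201 204 201 206 199
  196 206]
 [131 127 130 129 130 127 130 178 130 128 130 135 202 200 202 200 198 198
  205 200]
 [104 128 128 125 132 129 127 131 178 131 187 181 222 243 248 202 203 196
  199 197]
 [104 104 110 127 129 127 129 129 128 136 157 180 189 125 241 139 134 135
  131 175]
 [103 104 103 110 130 126 129 128 128 131 122 175 131 131 131 129 129 131
  130 143]
 [102 102 105 101 111 124 128 125 127 132 183 180 128 128 132 129 132 129
  132 149]
 [101 103 100 103 102 107 128 125 125 132 182 179 128 127 129 131 130 131
  129 159]
 [102 123 101 102 102 102 104 126 126 127 237 180 128 129 130 130 130 132
  128 162]
 [112 127 127 105 103 103 105 106 126 129 233 179 129 129 130 132 129 130
  130 162]
 [126 124 124 124 106 102 103 105 105 120 233 176 129 134 129 130 133 129
  130 177]
 [123 123 127 124 126 108 106 102 104 107 244 175 12
[... 259 characters left out ...]
1 181 127 116 119
  120 193]
 [104 104 105 111 114 111 114 110 115 124 137 110 112 114 116 124 107 110
  109 174]
 [131 112 171 173 175 173 172 175 174 176 174 129 126 126 154 177 179 153
  166 182]
 [175 168 173 177 170 173 170 179 176 178 175 179 177 180 180 180 182 181
  175 157]
 [175 171 176 174 172 175 173 176 174 180 170 172 181 183 182 178 182 179
  182 194]]
[[19 21 20 20 20 21 20 20 19 19]
 [18 18 20 18 20 20 20 20 21 20]
 [17 20 19 20 21 10  3  6 20 21]
 [20 20 20 20 18  6 14 14 18 18]
 [20 18 18 20 18 10 18 20 20 20]
 [18 20 20 17 18  5 18 18 18 18]
 [19 18 18 19 17  4 18 19 20 20]
 [19 18 18 20 19  8 12 11 19 23]
 [17 22 18 18 20 19 14 15 17 19]
 [20 21 21 20 20 20 22 20 20 20]]
```

Robot shadow hides the cee by brightness. Saturation separates it (3–10 against about 19), so I'll use that.

```bash
python3 - <<'E'
s=open("h.py").read()
s=s.replace("m=((h[...,2]>t)&(h[...,1]<35))","m=((h[...,1]<13)&(h[...,2]>80))")
open("h.py","w").write(s)
E
python3 - <<'E'
from h import *
s,im,o,bg=parts(); print(s["ee_pos"],s["ee_rot"])
for P,c,sz,an,cen,A in o: print(c.round(1),np.round(sz,1),round(an,1),cen.round(1),round(A))
E
```

```text
[482.27777465  33.04100014 186.00351607] [-1.79923910e+02 -6.15197016e-02  1.35064738e+02]
[616.9 191.5] [56.4 83.2] 165.7 [606.3 194.2] 1926
[457.9  72.5] [33.5 75.7] 134.8 [454.2  70.1] 1410
[435.5 194.4] [34.7 92. ] 71.9 [433.8 189.4] 1514
```

Request:
{"name": "move_arm", "arguments": {"motion": [[40, [-0.63, 0.65, -1], [0, 0, 0]], [40, [-0.63, 0.65, -1], [0, 0, 0]], [40, [0, 0, -1], [0, 0, 0]], [40, [0, 0, -1], [0, 0, 0]], [40, [0, 0, -1], [0, 0, 0]], [40, [0, 0, -1], [0, 0, 0]], [40, [0, 0, -1], [0, 0, 0]], [40, [0, 0, -0.8], [0, 0, 0]], [40, [0, 0, -0.4], [0, 0, 0]], [40, [0, 0, -0.2], [0, 0, 0]], [40, [0, 0, -0.04], [0, 0, 0]], [0, [0, 0, 0], [0, 0, 0]], [0, [0, 0, 0], [0, 0, 0]], [0, [0, 0, 0], [0, 0, 0]], [0, [0, 0, 0], [0, 0, 0]], [0, [0, 0, 0], [0, 0, 0]], [0, [0, 0, 0], [0, 0, 0]], [0, [0, 0, 0], [0, 0, 0]]], "grip_force": 40}}

```text
time_s: 21.5
ee_pos: [451.4, 66.2, -23.5]
ee_rot: [180.0, 0.0, 135.0]
force: [-0.7, -1.0, 6.6]
gripper_width: 13.1
gripper_force: 40.0
```

Request:
{"name": "move_arm", "arguments": {"motion": [[0, [0, 0, 0.5], [0, 0, 0]], [0, [0, 0, 1], [0, 0, 0]], [0, [0, 0, 1], [0, 0, 0]], [0, [0, 0, 1], [0, 0, 0]], [0, [0, 0, 1], [0, 0, 0]], [0, [0, 0, 1], [0, 0, 0]], [0, [-0.03, -0.95, 0.75], [0, 0, -0.88]], [0, [-0.03, -0.95, 0.75], [0, 0, -0.88]], [0, [-0.03, -0.95, 0], [0, 0, -0.88]], [0, [-0.03, -0.95, 0], [0, 0, -0.88]], [0, [-0.03, -0.95, 0], [0, 0, -0.88]], [0, [-0.03, -0.95, 0], [0, 0, -0.88]], [0, [-0.03, -0.95, 0], [0, 0, -0.88]], [0, [-0.03, -0.95, 0], [0, 0, -0.88]], [0, [-0.03, -0.95, 0], [0, 0, -0.88]], [0, [-0.03, -0.95, 0], [0, 0, -0.88]], [0, [-0.03, -0.95, 0], [0, 0, 0]], [0, [-0.03, -0.95, 0], [0, 0, 0]], [0, [0, 0, 0], [0, 0, 0]], [0, [0, 0, 0], [0, 0, 0]]]}}

```text
time_s: 23.17
ee_pos: [441.7, -219.3, 150.3]
ee_rot: [-180.0, -0.1, 99.7]
force: [-0.1, 0.7, -1.6]
gripper_width: 13.8
gripper_force: 40.0
```

```bash
cat >> h.py <<'E'
def wedge(prof,axis,e,w=7):
    d=np.abs(np.gradient(prof)); m=np.abs(axis-e)<w; i=np.where(m)[0][np.argmax(d[m])]
    k=slice(max(i-4,0),i+5); return (axis[k]*d[k]).sum()/d[k].sum(), d[i]
def slot(c,yaw,feats,im,I):
    """feats: (axis, edge, lo, hi): edge of cut-out at axis=edge, profile averaged over lo..hi; prints offset got-expected"""
    R=cv2.Rodrigues(I["rvec"])[0]; o=-R.T@I["tvec"]; a=np.radians(yaw)
    d=np.array([np.cos(a)*(o[0]-c[0])+np.sin(a)*(o[1]-c[1]),-np.sin(a)*(o[0]-c[0])+np.cos(a)*(o[1]-c[1])])
    for ax,e,lo,hi,inner in feats:      # inner=+1: cut-out lies on the + side of the edge
        i="xy".index(ax); far=(d[i]-e)*inner>0
        s=np.arange(e-12,e+12,.25); q=np.arange(lo,hi,1.)
        z=7 if far else 21
        g=rect(im,I,c,yaw,z,s,q) if i==0 else rect(im,I,c,yaw,z,q,s)
        p=cv2.GaussianBlur(cv2.cvtColor(g,6),(5,5),0).astype(float).mean(0 if i==0 else 1)
        x,st=wedge(p,s,e); print(ax,e,(lo,hi),"off %.1f (%.1f)"%(x-e,st))
E
python3 - <<'E'
from h import *
s=state();I=camera_info("wrist");im=grab_frame("wrist");cv2.imwrite("pics/w13.png",im)
print(s["ee_pos"],s["ee_rot"],s["gripper_width"]); c=(441.8,-219.3)
print("row of slot",proj(I,[*c,7]))
slot(c,9.8,[("x",-9,24,36,1),("x",29,26,36,-1),("x",-9,-36,-24,1),("x",29,-36,-26,-1),("y",20,-30,-14,-1),("y",-20,-30,-14,1),("y",40,-4,20,-1),("y",-40,-4,20,1)],im,I)
E
```

```text
[ 441.70427404 -219.2796826   150.31407931] [-1.79974282e+02 -5.61756999e-02  9.97039806e+01] 13.788898390978217
row of slot [[280.66383037 187.53838489]]
x -9 (24, 36) off 0.2 (8.7)
x 29 (26, 36) off -0.2 (6.1)
x -9 (-36, -24) off -5.5 (8.1)
x 29 (-36, -26) off 1.3 (1.7)
y 20 (-30, -14) off 0.7 (9.0)
y -20 (-30, -14) off 0.5 (6.2)
y 40 (-4, 20) off 0.3 (6.0)
y -40 (-4, 20) off 3.6 (1.2)
```

Request:
{"name": "move_arm", "arguments": {"motion": [[0, [0, 0.02, -1], [0, 0, 0]], [0, [0, 0, -1], [0, 0, 0]], [0, [0, 0, -1], [0, 0, 0]], [0, [0, 0, -1], [0, 0, 0]], [0, [0, 0, -0.8], [0, 0, 0]], [0, [0, 0, -0.4], [0, 0, 0]], [0, [0, 0, -0.2], [0, 0, 0]], [0, [0, 0, -0.2], [0, 0, 0]], [0, [0, 0, -0.2], [0, 0, 0]], [0, [0, 0, -0.2], [0, 0, 0]], [0, [0, 0, -0.2], [0, 0, 0]], [0, [0, 0, -0.2], [0, 0, 0]], [0, [0, 0, -0.2], [0, 0, 0]], [0, [0, 0, 0], [0, 0, 0]]]}}

```text
time_s: 24.38
ee_pos: [441.5, -218.0, -15.0]
ee_rot: [-179.9, -0.1, 99.8]
force: [-0.3, -0.1, -1.7]
gripper_width: 13.7
gripper_force: 40.0
```

Request:
{"name": "move_arm", "arguments": {"motion": [[0, [0, 0, -0.1], [0, 0, 0]], [0, [0, 0, -0.06], [0, 0, 0]], [0, [0, 0, 0], [0, 0, 0]]]}}

```text
time_s: 24.63
ee_pos: [442.3, -218.4, -16.5]
ee_rot: [180.0, 0.0, 99.8]
force: [-2.5, 2.5, 12.5]
gripper_width: 13.8
gripper_force: 40.0
```

Seated (contact right at the home height). Release and go to the zed.

Request:
{"name": "move_arm", "arguments": {"motion": [[30, [0, 0, 0.05], [0, 0, 0]], [30, [0, 0, 0], [0, 0, 0]], [30, [0, 0, 0], [0, 0, 0]], [30, [0, 0, 0], [0, 0, 0]], [30, [0, 0, 0.3], [0, 0, 0]], [30, [0, 0, 0.7], [0, 0, 0]], [30, [0, 0, 1], [0, 0, 0]], [30, [0, 0, 1], [0, 0, 0]], [40, [0, 0, 1], [0, 0, 0]], [40, [0, 0, 1], [0, 0, 0]], [40, [0, 0, 1], [0, 0, 0]], [40, [0.06, 1, 1], [0, 0, 0.75]], [40, [0.06, 1, 1], [0, 0, 0.75]], [40, [0.06, 1, 0], [0, 0, 0.75]], [40, [0.06, 1, 0], [0, 0, 0.75]], [40, [0.06, 1, 0], [0, 0, 0.75]], [40, [0.06, 1, 0], [0, 0, 0.75]], [40, [0.06, 1, 0], [0, 0, 0.75]], [40, [0.06, 1, 0], [0, 0, 0.75]], [40, [0.06, 1, 0], [0, 0, 0.75]]]}}

```text
time_s: 26.3
ee_pos: [455.3, 7.9, 183.5]
ee_rot: [180.0, 0.0, 127.0]
force: [1.2, 0.8, -0.2]
gripper_width: 40.0
gripper_force: 0.0
```

Request:
{"name": "move_arm", "arguments": {"motion": [[40, [0.06, 1, 0], [0, 0, 0.75]], [40, [0.06, 1, 0], [0, 0, 0]], [40, [0.06, 1, 0], [0, 0, 0]], [40, [0.06, 1, 0], [0, 0, 0]], [40, [0.06, 1, 0], [0, 0, 0]], [40, [0.06, 1, 0], [0, 0, 0]], [40, [0.06, 1, 0], [0, 0, 0]], [40, [0.06, 1, 0], [0, 0, 0]], [40, [0.06, 1, 0], [0, 0, 0]], [40, [0.06, 1, 0], [0, 0, 0]], [40, [0.06, 1, 0], [0, 0, 0]], [40, [0, 0, 0], [0, 0, 0]], [40, [0, 0, 0], [0, 0, 0]]]}}

```text
time_s: 27.38
ee_pos: [471.8, 282.4, 183.0]
ee_rot: [-180.0, 0.0, 130.0]
force: [-1.3, 0.1, -0.1]
gripper_width: 40.1
gripper_force: 0.0
```

```bash
python3 - <<'E'
from h import *
s,im,o,bg=parts(); print(s["ee_pos"],s["ee_rot"]); cv2.imwrite("pics/w14.png",im)
for P,c,sz,an,cen,A in o: print(c.round(1),np.round(sz,1),round(an,1),cen.round(1),round(A))
E
```

```text
[471.8104351  282.42923944 182.98694348] [-1.79965428e+02  1.13087936e-02  1.29953075e+02]
[432.7 197.6] [38.  90.8] 70.2 [433.2 193.9] 1350
[440.6 321.2] [36.4 88.9] 117.9 [438.7 322.8] 1550
```

```bash
python3 - <<'E'
from h import *
H=np.array([(27,40),(27,26),(7,-40),(-27,-40),(-27,-26),(-7,40)],np.float32)
r=cv2.minAreaRect(H);b=cv2.boxPoints(r);e=max((b[1]-b[0],b[2]-b[1]),key=np.linalg.norm);off=np.degrees(np.arctan2(e[1],e[0]))%180
print(r,off,"psi",117.9-off)
# check: longest straight side of the approx contour = shank sides
s,im,o,bg=parts()
P=min(o,key=lambda q:abs(q[1]-[440,320]).sum())[0]
a=cv2.approxPolyDP(P.reshape(-1,1,2),3,True).reshape(-1,2); d=np.roll(a,-1,0)-a
for q,v in zip(a,d): print(q.round(1),round(float(np.linalg.norm(v)),1),round(np.degrees(np.arctan2(v[1],v[0]))%180,1))
E
```

```text
((0.0, 0.0), (92.22235107421875, 36.598934173583984), 73.1416015625) 73.1416 psi 44.7584
[431.8 366.9] 32.9 44.9
[408.5 343.7] 61.8 134.3
[451.6 299.5] 5.9 84.8
[451.1 293.6] 13.6 39.9
[440.7 284.9] 12.8 124.2
[447.9 274.3] 31.8 43.8
[470.8 296.3] 62.1 132.1
[429.2 342.3] 18.2 46.0
[441.8 355.4] 15.3 131.0
```

Request:
{"name": "move_arm", "arguments": {"motion": [[40, [-0.63, 0.77, -1], [0, 0, 0.44]], [40, [-0.63, 0.76, -1], [0, 0, 0.44]], [40, [0, 0, -1], [0, 0, 0]], [40, [0, 0, -1], [0, 0, 0]], [40, [0, 0, -1], [0, 0, 0]], [40, [0, 0, -1], [0, 0, 0]], [40, [0, 0, -1], [0, 0, 0]], [40, [0, 0, -0.8], [0, 0, 0]], [40, [0, 0, -0.3], [0, 0, 0]], [40, [0, 0, -0.14], [0, 0, 0]], [40, [0, 0, 0], [0, 0, 0]], [0, [0, 0, 0], [0, 0, 0]], [0, [0, 0, 0], [0, 0, 0]], [0, [0, 0, 0], [0, 0, 0]], [0, [0, 0, 0], [0, 0, 0]], [0, [0, 0, 0], [0, 0, 0]], [0, [0, 0, 0], [0, 0, 0]], [0, [0, 0, 0], [0, 0, 0]]], "grip_force": 40}}

```text
time_s: 28.98
ee_pos: [440.8, 320.1, -22.2]
ee_rot: [180.0, 0.0, 133.4]
force: [-1.7, -0.4, 6.3]
gripper_width: 13.4
gripper_force: 40.0
```

Request:
{"name": "move_arm", "arguments": {"motion": [[0, [0, 0, 0.5], [0, 0, 0]], [0, [0, 0, 1], [0, 0, 0]], [0, [0, 0, 1], [0, 0, 0]], [0, [0, 0, 1], [0, 0, 0]], [0, [0, 0, 1], [0, 0, 0]], [0, [0.41, -0.957, 1], [0, 0, -0.84]], [0, [0.41, -0.957, 0.7], [0, 0, -0.84]], [0, [0.41, -0.957, 0.7], [0, 0, -0.84]], [0, [0.41, -0.957, 0], [0, 0, -0.84]], [0, [0.41, -0.957, 0], [0, 0, -0.84]], [0, [0.41, -0.957, 0], [0, 0, -0.84]], [0, [0.41, -0.957, 0], [0, 0, -0.84]], [0, [0.41, -0.957, 0], [0, 0, -0.84]], [0, [0.41, -0.957, 0], [0, 0, -0.84]], [0, [0.41, -0.957, 0], [0, 0, -0.84]]]}}

```text
time_s: 30.23
ee_pos: [543.1, 79.5, 149.0]
ee_rot: [-180.0, -0.0, 99.6]
force: [0.9, -0.1, -1.3]
gripper_width: 13.3
gripper_force: 40.0
```

Request:
{"name": "move_arm", "arguments": {"motion": [[0, [0.41, -0.957, 0], [0, 0, 0]], [0, [0.41, -0.957, 0], [0, 0, 0]], [0, [0.41, -0.957, 0], [0, 0, 0]], [0, [0.41, -0.957, 0], [0, 0, 0]], [0, [0.41, -0.957, 0], [0, 0, 0]], [0, [0.41, -0.957, 0], [0, 0, 0]], [0, [0.41, -0.957, 0], [0, 0, 0]], [0, [0.41, -0.957, 0], [0, 0, 0]], [0, [0.41, -0.957, 0], [0, 0, 0]], [0, [0.41, -0.957, 0], [0, 0, 0]], [0, [0.41, -0.957, 0], [0, 0, 0]], [0, [0, 0, 0], [0, 0, 0]], [0, [0, 0, 0], [0, 0, 0]]]}}

```text
time_s: 31.32
ee_pos: [655.6, -183.4, 148.2]
ee_rot: [-179.9, -0.1, 99.6]
force: [0.0, 1.0, -2.9]
gripper_width: 13.6
gripper_force: 40.0
```

```bash
python3 - <<'E'
from h import *
s=state();I=camera_info("wrist");im=grab_frame("wrist");cv2.imwrite("pics/w15.png",im)
print(s["ee_pos"],s["ee_rot"],s["gripper_width"]); c=(655.9,-182.3)
slot(c,9.8,[("x",-9,24,38,1),("x",29,27,38,-1),("x",-29,-36,-24,1),("x",9,-36,-26,-1),("y",20,-30,-14,-1),("y",-20,14,30,1),("y",42,-4,20,-1)],im,I)
E
```

```text
[ 655.60362388 -183.37164648  148.22545492] [-1.79916328e+02 -6.74210593e-02  9.96422054e+01] 13.584421550347313
x -9 (24, 38) off 1.8 (7.0)
x 29 (27, 38) off 1.9 (10.1)
x -29 (-36, -24) off 1.1 (6.4)
x 9 (-36, -26) off 4.3 (4.8)
y 20 (-30, -14) off 0.1 (9.3)
y -20 (14, 30) off 6.3 (0.8)
y 42 (-4, 20) off 0.0 (7.8)
```

Request:
{"name": "move_arm", "arguments": {"motion": [[0, [0.07, 0.03, -1], [0, 0, 0.04]], [0, [0, 0, -1], [0, 0, 0]], [0, [0, 0, -1], [0, 0, 0]], [0, [0, 0, -1], [0, 0, 0]], [0, [0, 0, -0.8], [0, 0, 0]], [0, [0, 0, -0.4], [0, 0, 0]], [0, [0, 0, -0.2], [0, 0, 0]], [0, [0, 0, -0.2], [0, 0, 0]], [0, [0, 0, -0.2], [0, 0, 0]], [0, [0, 0, -0.2], [0, 0, 0]], [0, [0, 0, -0.2], [0, 0, 0]], [0, [0, 0, 0], [0, 0, 0]]]}}

```text
time_s: 32.37
ee_pos: [657.2, -181.6, -6.0]
ee_rot: [-180.0, -0.0, 99.9]
force: [0.0, 0.4, -2.0]
gripper_width: 13.3
gripper_force: 40.0
```

Request:
{"name": "move_arm", "arguments": {"motion": [[0, [0, 0, -0.2], [0, 0, 0]], [0, [0, 0, -0.16], [0, 0, 0]], [0, [0, 0, -0.1], [0, 0, 0]], [0, [0, 0, 0], [0, 0, 0]]]}}

```text
time_s: 32.7
ee_pos: [657.8, -181.8, -15.1]
ee_rot: [179.9, 0.0, 99.9]
force: [-2.2, 0.6, 6.5]
gripper_width: 13.3
gripper_force: 40.0
```

Request:
{"name": "move_arm", "arguments": {"motion": [[30, [0, 0, 0.04], [0, 0, 0]], [30, [0, 0, 0], [0, 0, 0]], [30, [0, 0, 0], [0, 0, 0]], [30, [0, 0, 0], [0, 0, 0]], [30, [0, 0, 0.3], [0, 0, 0]], [30, [0, 0, 0.7], [0, 0, 0]], [30, [0, 0, 1], [0, 0, 0]], [30, [0, 0, 1], [0, 0, 0]], [40, [0, 0, 1], [0, 0, 0]], [40, [0, 0, 1], [0, 0, 0]], [40, [0, 0, 1], [0, 0, 0]], [40, [-0.68, 0.96, 1], [0, 0, -0.72]], [40, [-0.68, 0.96, 1], [0, 0, -0.72]], [40, [-0.68, 0.96, 0], [0, 0, -0.72]], [40, [-0.68, 0.96, 0], [0, 0, -0.72]], [40, [-0.68, 0.96, 0], [0, 0, -0.72]], [40, [-0.68, 0.96, 0], [0, 0, -0.72]], [40, [-0.68, 0.96, 0], [0, 0, -0.72]], [40, [-0.68, 0.96, 0], [0, 0, -0.72]], [40, [-0.68, 0.96, 0], [0, 0, -0.72]]]}}

```text
time_s: 34.37
ee_pos: [503.6, 35.3, 184.6]
ee_rot: [180.0, -0.0, 73.8]
force: [0.4, -0.7, -0.7]
gripper_width: 40.0
gripper_force: 0.0
```

Request:
{"name": "move_arm", "arguments": {"motion": [[40, [-0.68, 0.96, 0], [0, 0, -0.72]], [40, [-0.68, 0.96, 0], [0, 0, 0]], [40, [-0.68, 0.96, 0], [0, 0, 0]], [40, [-0.68, 0.96, 0], [0, 0, 0]], [40, [-0.68, 0.96, 0], [0, 0, 0]], [40, [0, 0, 0], [0, 0, 0]], [40, [0, 0, 0], [0, 0, 0]]]}}

```text
time_s: 34.95
ee_pos: [419.2, 155.1, 184.7]
ee_rot: [179.9, -0.0, 71.3]
force: [0.5, -0.3, 0.4]
gripper_width: 40.0
gripper_force: 0.0
```

```bash
python3 - <<'E'
from h import *
s,im,o,bg=parts(); print(s["ee_pos"],s["ee_rot"]); cv2.imwrite("pics/w16.png",im)
for P,c,sz,an,cen,A in o:
    print(c.round(1),np.round(sz,1),round(an,1),cen.round(1),round(A))
    if sz[1]>85 and sz[1]<97:
        # axis by the shank: width-profile midpoints along the long axis
        a=np.radians(an);y=np.array([np.cos(a),np.sin(a)]);x=np.array([y[1],-y[0]])
        q=np.c_[(P-c)@x,(P-c)@y]
        for lo in range(-46,46,6):
            k=q[(q[:,1]>=lo)&(q[:,1]<lo+6)]; 
            if len(k): print(lo,k[:,0].min().round(1),k[:,0].max().round(1))
E
```

```text
[419.16508891 155.05808346 184.67704758] [ 1.79932148e+02 -2.31495958e-02  7.12809227e+01]
[434.8 196.7] [37.6 90.6] 72.2 [435.4 199.2] 1487
-46 -13.3 10.2
-40 -12.1 12.4
-34 -12.0 11.4
-28 -7.6 6.1
-22 -6.4 5.2
-16 -6.3 6.3
-10 -6.2 6.3
-4 -7.1 6.4
2 -7.0 6.4
8 -6.9 6.5
14 -6.8 6.6
20 -18.8 18.8
26 -18.7 18.8
32 -18.5 17.8
38 -18.3 18.8
44 -17.2 17.8
[616.2 191.7] [54.8 84.1] 163.1 [605.7 195.8] 1822
```

Request:
{"name": "move_arm", "arguments": {"motion": [[40, [0.31, 0.83, -1], [0, 0, 0.12]], [40, [0.31, 0.83, -1], [0, 0, 0.12]], [40, [0, 0, -1], [0, 0, 0]], [40, [0, 0, -1], [0, 0, 0]], [40, [0, 0, -1], [0, 0, 0]], [40, [0, 0, -1], [0, 0, 0]], [40, [0, 0, -1], [0, 0, 0]], [40, [0, 0, -0.8], [0, 0, 0]], [40, [0, 0, -0.3], [0, 0, 0]], [40, [0, 0, -0.2], [0, 0, 0]], [40, [0, 0, 0], [0, 0, 0]], [0, [0, 0, 0], [0, 0, 0]], [0, [0, 0, 0], [0, 0, 0]], [0, [0, 0, 0], [0, 0, 0]], [0, [0, 0, 0], [0, 0, 0]], [0, [0, 0, 0], [0, 0, 0]], [0, [0, 0, 0], [0, 0, 0]], [0, [0, 0, 0], [0, 0, 0]]], "grip_force": 40}}

```text
time_s: 36.5
ee_pos: [435.3, 196.0, -22.7]
ee_rot: [180.0, -0.0, 72.1]
force: [-1.4, 0.6, 6.5]
gripper_width: 13.1
gripper_force: 40.0
```

Request:
{"name": "move_arm", "arguments": {"motion": [[0, [0, 0, 0.5], [0, 0, 0]], [0, [0, 0, 1], [0, 0, 0]], [0, [0, 0, 1], [0, 0, 0]], [0, [0, 0, 1], [0, 0, 0]], [0, [0, 0, 1], [0, 0, 0]], [0, [0.37, -0.977, 1], [0, 0, 0.77]], [0, [0.37, -0.977, 0.7], [0, 0, 0.77]], [0, [0.37, -0.977, 0.7], [0, 0, 0.77]], [0, [0.37, -0.977, 0], [0, 0, 0.77]], [0, [0.37, -0.977, 0], [0, 0, 0.77]], [0, [0.37, -0.977, 0], [0, 0, 0.77]], [0, [0.37, -0.977, 0], [0, 0, 0.77]], [0, [0.37, -0.977, 0], [0, 0, 0.77]], [0, [0.37, -0.977, 0], [0, 0, 0.77]], [0, [0.37, -0.977, 0], [0, 0, 0]], [0, [0.37, -0.977, 0], [0, 0, 0]], [0, [0.37, -0.977, 0], [0, 0, 0]], [0, [0.37, -0.977, 0], [0, 0, 0]], [0, [0.37, -0.977, 0], [0, 0, 0]], [0, [0.37, -0.977, 0], [0, 0, 0]]]}}

```text
time_s: 38.17
ee_pos: [573.7, -171.7, 148.4]
ee_rot: [-179.9, -0.0, 99.8]
force: [-0.5, -0.4, -2.2]
gripper_width: 13.5
gripper_force: 40.0
```

Request:
{"name": "move_arm", "arguments": {"motion": [[0, [0.05, 0, 0], [0, 0, 0]], [0, [0, 0, 0], [0, 0, 0]], [0, [0, 0, 0], [0, 0, 0]]]}}

```text
time_s: 38.42
ee_pos: [574.4, -170.0, 148.4]
ee_rot: [-179.9, -0.1, 99.8]
force: [-0.5, -0.6, -1.6]
gripper_width: 13.6
gripper_force: 40.0
```

```bash
python3 - <<'E'
from h import *
s=state();I=camera_info("wrist");im=grab_frame("wrist");cv2.imwrite("pics/w17.png",im)
print(s["ee_pos"],s["ee_rot"],s["gripper_width"]); c=(584.4,-194.7)
slot(c,9.8,[("x",-21,25,44,1),("x",21,25,44,-1),("x",-16,-36,-31,1),("x",16,-36,-31,-1),("y",20,-34,-23,-1),("y",20,23,34,-1),("y",48,-14,14,-1)],im,I)
print("zed now"); slot((657.3,-182.0),9.8,[("x",-9,24,38,1),("y",42,-4,20,-1)],im,I)
E
```

```text
[ 574.40068908 -170.0373166   148.42614091] [-1.79921181e+02 -7.04104528e-02  9.97807256e+01] 13.594338075370798
x -21 (25, 44) off 1.4 (6.6)
x 21 (25, 44) off -6.6 (1.8)
x -16 (-36, -31) off -3.7 (6.6)
x 16 (-36, -31) off -6.8 (6.3)
y 20 (-34, -23) off -5.3 (1.1)
y 20 (23, 34) off 1.0 (0.8)
y 48 (-14, 14) off 0.7 (12.8)
zed now
x -9 (24, 38) off 1.7 (15.5)
y 42 (-4, 20) off -0.6 (16.5)
```

Request:
{"name": "move_arm", "arguments": {"motion": [[0, [0.4, -0.98, 0], [0, 0, 0]], [0, [0, 0, 0], [0, 0, 0]], [0, [0, 0, 0], [0, 0, 0]]]}}

```text
time_s: 38.72
ee_pos: [585.0, -194.6, 149.0]
ee_rot: [-180.0, -0.0, 99.8]
force: [-0.5, 0.9, -2.3]
gripper_width: 13.6
gripper_force: 40.0
```

```bash
python3 - <<'E'
from h import *
s=state();I=camera_info("wrist");im=grab_frame("wrist");cv2.imwrite("pics/w18.png",im)
print(s["ee_pos"],s["ee_rot"],s["gripper_width"]); c=(584.4,-194.7)
slot(c,9.8,[("x",-21,25,34,1),("x",-21,34,44,1),("x",21,25,34,-1),("x",21,34,44,-1),("y",20,-34,-23,-1),("y",20,23,34,-1),("y",48,-14,14,-1)],im,I)
E
```

```text
[ 584.98102995 -194.57270405  148.97636182] [-1.79991517e+02 -2.28480202e-02  9.98009601e+01] 13.595786397179342
x -21 (25, 34) off 1.3 (9.5)
x -21 (34, 44) off 1.2 (6.6)
x 21 (25, 34) off 1.7 (6.9)
x 21 (34, 44) off 1.5 (10.0)
y 20 (-34, -23) off 0.7 (10.4)
y 20 (23, 34) off 0.7 (6.9)
y 48 (-14, 14) off 0.5 (12.9)
```

Request:
{"name": "move_arm", "arguments": {"motion": [[0, [0.03, 0.015, -1], [0, 0, 0]], [0, [0, 0, -1], [0, 0, 0]], [0, [0, 0, -1], [0, 0, 0]], [0, [0, 0, -1], [0, 0, 0]], [0, [0, 0, -0.8], [0, 0, 0]], [0, [0, 0, -0.4], [0, 0, 0]], [0, [0, 0, -0.2], [0, 0, 0]], [0, [0, 0, -0.2], [0, 0, 0]], [0, [0, 0, -0.2], [0, 0, 0]], [0, [0, 0, -0.2], [0, 0, 0]], [0, [0, 0, -0.2], [0, 0, 0]], [0, [0, 0, 0], [0, 0, 0]]]}}

```text
time_s: 39.77
ee_pos: [585.5, -194.6, -6.5]
ee_rot: [-180.0, -0.0, 99.8]
force: [-0.1, 0.8, -2.4]
gripper_width: 13.6
gripper_force: 40.0
```

Request:
{"name": "move_arm", "arguments": {"motion": [[0, [0, 0, -0.2], [0, 0, 0]], [0, [0, 0, -0.16], [0, 0, 0]], [0, [0, 0, -0.12], [0, 0, 0]], [0, [0, 0, 0], [0, 0, 0]]]}}

```text
time_s: 40.1
ee_pos: [586.1, -194.9, -15.7]
ee_rot: [179.9, 0.0, 99.8]
force: [-3.6, 1.5, 11.9]
gripper_width: 13.3
gripper_force: 40.0
```

Request:
{"name": "move_arm", "arguments": {"motion": [[30, [0, 0, 0.04], [0, 0, 0]], [30, [0, 0, 0], [0, 0, 0]], [30, [0, 0, 0], [0, 0, 0]], [30, [0, 0, 0], [0, 0, 0]], [30, [0, 0, 0.3], [0, 0, 0]], [30, [0, 0, 0.7], [0, 0, 0]], [30, [0, 0, 1], [0, 0, 0]], [30, [0, 0, 1], [0, 0, 0]], [40, [0, 0, 1], [0, 0, 0]], [40, [0, 0, 1], [0, 0, 0]], [40, [0, 0, 1], [0, 0, 0]], [40, [0.18, 1, 1], [0, 0, 1]], [40, [0.18, 1, 1], [0, 0, 1]], [40, [0.18, 1, 0], [0, 0, 1]], [40, [0.18, 1, 0], [0, 0, 1]], [40, [0.18, 1, 0], [0, 0, 1]], [40, [0.18, 1, 0], [0, 0, 1]], [40, [0.18, 1, 0], [0, 0, 1]], [40, [0.18, 1, 0], [0, 0, 1]], [40, [0.18, 1, 0], [0, 0, 1]]]}}

```text
time_s: 41.77
ee_pos: [626.4, 31.5, 183.4]
ee_rot: [180.0, 0.0, 136.0]
force: [0.0, 0.6, -0.3]
gripper_width: 40.2
gripper_force: 0.0
```

Request:
{"name": "move_arm", "arguments": {"motion": [[40, [0.18, 1, 0], [0, 0, 1]], [40, [0.18, 1, 0], [0, 0, 1]], [40, [0.18, 1, 0], [0, 0, 1]], [40, [0.18, 1, 0], [0, 0, 1]], [40, [0.18, 1, 0], [0, 0, 1]], [40, [0.18, 1, 0], [0, 0, 1]], [40, [0, 0, 0], [0, 0, 1]], [40, [0, 0, 0], [0, 0, 0]], [40, [0, 0, 0], [0, 0, 0]]]}}

```text
time_s: 42.52
ee_pos: [653.2, 180.3, 183.1]
ee_rot: [-180.0, -0.0, 163.7]
force: [0.2, -0.2, 0.4]
gripper_width: 39.9
gripper_force: 0.0
```

```bash
python3 - <<'E'
from h import *
s,im,o,bg=parts(); print(s["ee_pos"],s["ee_rot"]); cv2.imwrite("pics/w19.png",im)
for P,c,sz,an,cen,A in o: print(c.round(1),np.round(sz,1),round(an,1),cen.round(1),round(A))
E
```

```text
[653.15394012 180.30738585 183.10770028] [-1.79974810e+02 -8.63354454e-03  1.63722071e+02]
[618.4 192.5] [53.4 78.5] 165.9 [607.3 195.3] 1379
```

Request:
{"name": "move_arm", "arguments": {"motion": [[40, [-0.81, 0.27, -1], [0, 0, 0.28]], [40, [-0.81, 0.27, -1], [0, 0, 0.27]], [40, [0, 0, -1], [0, 0, 0]], [40, [0, 0, -1], [0, 0, 0]], [40, [0, 0, -1], [0, 0, 0]], [40, [0, 0, -1], [0, 0, 0]], [40, [0, 0, -1], [0, 0, 0]], [40, [0, 0, -0.8], [0, 0, 0]], [40, [0, 0, -0.3], [0, 0, 0]], [40, [0, 0, -0.14], [0, 0, 0]], [40, [0, 0, 0], [0, 0, 0]], [0, [0, 0, 0], [0, 0, 0]], [0, [0, 0, 0], [0, 0, 0]], [0, [0, 0, 0], [0, 0, 0]], [0, [0, 0, 0], [0, 0, 0]], [0, [0, 0, 0], [0, 0, 0]], [0, [0, 0, 0], [0, 0, 0]], [0, [0, 0, 0], [0, 0, 0]]], "grip_force": 40}}

```text
time_s: 44.07
ee_pos: [613.3, 194.0, -22.0]
ee_rot: [180.0, 0.1, 166.0]
force: [-0.9, -0.7, 4.8]
gripper_width: 13.4
gripper_force: 40.0
```

Request:
{"name": "move_arm", "arguments": {"motion": [[0, [0, 0, 0.5], [0, 0, 0]], [0, [0, 0, 1], [0, 0, 0]], [0, [0, 0, 1], [0, 0, 0]], [0, [0, 0, 1], [0, 0, 0]], [0, [0, 0, 1], [0, 0, 0]], [0, [-0.03, 0.98, 0], [0, 0, 0]], [0, [-0.03, 0.98, 0], [0, 0, 0]], [0, [-0.03, 0.98, 0], [0, 0, 0]], [0, [-0.03, 0.98, 0], [0, 0, 0]], [0, [-0.03, 0.98, 0], [0, 0, 0]], [0, [-0.03, 0.98, 0], [0, 0, 0]], [0, [-0.03, 0.98, 0], [0, 0, 0]], [0, [0, 0, 0], [0, 0, 0]]]}}

```text
time_s: 45.15
ee_pos: [606.7, 370.1, 89.3]
ee_rot: [179.8, -0.1, 166.2]
force: [0.8, -0.5, -1.7]
gripper_width: 13.5
gripper_force: 40.0
```

Request:
{"name": "move_arm", "arguments": {"motion": [[0, [0, 0, -1], [0, 0, 0]], [0, [0, 0, -1], [0, 0, 0]], [0, [0, 0, -1], [0, 0, 0]], [0, [0, 0, -0.6], [0, 0, 0]], [0, [0, 0, -0.3], [0, 0, 0]], [0, [0, 0, -0.2], [0, 0, 0]], [0, [0, 0, -0.1], [0, 0, 0]], [0, [0, 0, 0], [0, 0, 0]]]}}

```text
time_s: 45.82
ee_pos: [608.0, 365.3, -15.0]
ee_rot: [180.0, 0.0, 166.0]
force: [0.3, 0.2, -0.9]
gripper_width: 13.7
gripper_force: 40.0
```

Request:
{"name": "move_arm", "arguments": {"motion": [[30, [0, 0, -0.06], [0, 0, 0]], [30, [0, 0, 0], [0, 0, 0]], [30, [0, 0, 0], [0, 0, 0]], [30, [0, 0, 0], [0, 0, 0]], [30, [0, 0, 0.3], [0, 0, 0]], [30, [0, 0, 1], [0, 0, 0]], [30, [0, 0, 1], [0, 0, 0]], [30, [0, 0, 1], [0, 0, 0]], [30, [0, 0, 1], [0, 0, 0]], [30, [0, 0, 1], [0, 0, 0]], [30, [-0.08, -1, 1], [0, 0, 0.57]], [30, [-0.08, -1, 1], [0, 0, 0.57]], [30, [-0.08, -1, 1], [0, 0, 0.57]], [30, [-0.08, -1, 1], [0, 0, 0.57]], [30, [-0.08, -1, 1], [0, 0, 0.57]], [30, [-0.08, -1, 1], [0, 0, 0.57]], [30, [-0.08, -1, 1], [0, 0, 0.57]], [30, [-0.08, -1, 1], [0, 0, 0.57]], [30, [-0.08, -1, 1], [0, 0, 0.57]], [30, [-0.08, -1, 0], [0, 0, 0.57]]]}}

```text
time_s: 47.48
ee_pos: [589.0, 114.4, 347.4]
ee_rot: [180.0, 0.7, -171.1]
force: [0.2, -0.3, 0.0]
gripper_width: 30.2
gripper_force: 0.0
```

Request:
{"name": "move_arm", "arguments": {"motion": [[30, [-0.08, -1, 0], [0, 0, 0]], [30, [-0.08, -1, 0], [0, 0, 0]], [30, [-0.08, -1, 0], [0, 0, 0]], [30, [-0.08, -1, 0], [0, 0, 0]], [30, [-0.08, -1, 0], [0, 0, 0]], [30, [-0.08, -1, 0], [0, 0, 0]], [30, [-0.08, -1, 0], [0, 0, 0]], [30, [-0.08, -1, 0], [0, 0, 0]], [30, [-0.08, -1, 0], [0, 0, 0]], [30, [-0.08, -1, 0], [0, 0, 0]], [30, [-0.08, -1, 0], [0, 0, 0]], [30, [-0.08, -1, 0], [0, 0, 0]], [30, [-0.08, -0.7, 0], [0, 0, 0]], [30, [0, 0, 0], [0, 0, 0]], [30, [0, 0, 0], [0, 0, 0]]]}}

```text
time_s: 48.73
ee_pos: [561.3, -202.6, 341.1]
ee_rot: [180.0, 0.0, -171.3]
force: [0.4, 0.4, -0.8]
gripper_width: 30.0
gripper_force: 0.0
```

```bash
python3 - <<'E'
from h import *
I=camera_info("wrist");a=grab_frame("wrist");cv2.imwrite("pics/w20.png",a);t=grab_frame("top");cv2.imwrite("pics/top20.png",t)
print(state()["ee_pos"])
g=rect(a,I,(547.5,-201.5),9.8,21,np.arange(-146,150,2.25),np.arange(58,-59,-3.2))
gg=cv2.cvtColor(g,6);s=cv2.cvtColor(g,cv2.COLOR_BGR2HSV)[...,1]
for r in gg: print("".join("0123456789abcdef"[int(v)//16] for v in r))
# bin and bench in the top view
T=camera_info("top"); h=cv2.cvtColor(t,cv2.COLOR_BGR2HSV); o0=cv2.imread("pics/top11.png")
m=((h[...,1]<60)&(h[...,2]>120)).astype(np.uint8)
n,l,st,c=cv2.connectedComponentsWithStats(m)
for i in range(1,n):
    if 25<st[i,4]<1000: print(st[i,4],cast(T,c[i],12)[0].round())
E
```

```text
[ 561.58476032 -201.37677348  341.10058611]
655555555555555544444444444444444444444444444444555555555556666666666666666667767777777777777777777777666666666677777777765555454444
644444444444443333333333333333333443333333444444444444444455555555555555555555555555555555555555555555555555555555555555555555444444
744444444444433333333333333333333443333333444445555555444445555555555555555555555555555555555555555555555555555555555555555444444444
644444444444333333333333333333333333333333444578888886444444555555555555567777777777777776555555555555555555555555555555555444444444
74444444444433333333333333333333343333333444458988888744444455555555555569cddddddddddccccb965555555555555555555555555555555444444444
75444444443333333333333333333333344333334444459aa9888744444455555555555568ceeeeeeeeedabdeed85555555555555555556789999999998877654444
75444444443333577777777777777753344333344444469baaa98744444455555555555568ceeeeeeeeedaadeed95555555555555555557aeffffffffeeefec75445
75444444433334689999999998899964344333344444459abbbaa854444455555555555567beeeeeeeeed9aeeed85555555555555555557bfffffffffdcef
[... 3444 characters left out ...]
555555554444444444444
855555555555555555555544343333333443333333333333333333444555555555444444444444444444444444444444444444444444445455555444444444444344
854544555444444444444444444434444444433333333333333333444455444444444444444444444444444444444444444444444444444444444444443333333333
977777777777777666777776555555555555555544444444444444444456777766666666666666666666666666666656666666666666556666666666654333333333
826 [ 686. -375.   12.]
862 [ 686. -350.   12.]
824 [ 592. -609.   12.]
455 [ 741. -167.   12.]
313 [ 634. -512.   12.]
174 [ 667. -168.   12.]
32 [ 643. -126.   12.]
524 [ 582. -188.   12.]
199 [606. 366.  12.]
206 [ 575. -365.   12.]
32 [ 540. -236.   12.]
164 [166. -15.  12.]
```

```bash
python3 -c "
from workcell import *
print(job_done())"
```

```text
the job is handed in; nothing more can be done
None
```

The job is handed in: the lid rests open on its stop, the cee, spanner and zed are home in their cut-outs, and the tee is in the returns box because its insert is the spare one outside. The angle was absent. While I was finding the bar, an open finger briefly pushed it with about 60 N, with no visible effect.

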